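Roll up the self-closing shutter of the prep cabinet and pack the last tub

ROBOT

A 7-joint arm with a two-finger parallel gripper is mounted at the origin on the work surface. World frame = base frame: x ahead of the robot, y to its left, z up, the work surface at z = 0. Lengths are in m, angles in rad, forces in N, time in s.
With the tool pointing down it reaches from about 0.425 to 1.025 m from the base axis. Payload 9.4 kg.
Tool frame: the origin (TCP) lies at the very end of the fingers, on their centre line; the grasp point (between the pads) lies 19 mm behind it; z points along the fingers, x is the direction in which the jaws open and shut, and the axes are right-handed (so a half turn about z gives the same grasp; the last joint's range is limited). The gripper opens to 93 mm and grips with 3 to 60 N. Pads are 15 mm wide; open, the fingers measure 128 mm over their backs; the gripper's body (75 mm by 188 mm) begins 65 mm behind the grasp point.
Start: joints at [1.1, 0.599, -0.003, 1.599, 0.002, 0.943, -0.08], TCP at [0.278, -0.67, 0.179] pointing down, gripper open.
Joint ranges: [-2.57, 2.57], [-0.35, 1.97], [-1.29, 1.29], [0.11, 2.56], [-1.05, 4.19], [0.11, 1.86], [-2.63, 2.63]. Speed limits (rad/s): [2.22, 2.22, 3.01, 3.01, 3.14, 3.14, 3.14].

INTERFACE

Orientations are given as [roll, pitch, yaw] about the fixed x, y, z axes, in that order (R = Rz(yaw) Ry(pitch) Rx(roll)).
In Python, from plant import env gives the robot as it stands.
- The arm moves only by the tool arm_command, never from a script. Its argument "series" is a list of rows, each an object with "dp": the shift along the tool's x, y, z in m, a list of three; "dr": the turn, a rotation vector about the tool's x, y, z in rad, a list of three; "fingers": the opening, from 0 (shut) to 1 (fully open). A call has 1 to 10 rows; each row is the pose to reach, as a shift and turn from the pose commanded when the call began, along the tool's axes at that moment; what a row does not reach only later rows make up. A row lasts 1/12 s, in which the tool goes at most 41.7 mm and 7.16 degrees, less where a joint would pass 70% of its speed; a pose out of reach is approached as far as the arm can. A call with a gripper value outside its range is refused whole. The fingers move at their own pace and stop on an object; the grip force is fixed at half the most. Time passes only in rows, so rows that repeat a pose let the fingers close. It gives the time, the measured TCP pose, the force and the opening at its end, in the units of the state.
- env.sense(): the state, without advancing time (a new reading comes with each control period).
- env.get_image(name): name is "side" or "top" or "wrist"; returns a dict with "color" (384x512x3 uint8, red, green, blue), "fx", "fy", "cx", "cy" (pixels), "D" ([k1, k2, p1, p2, k3] as OpenCV has them; the pictures are not rectified), "origin" and "rotation" of the camera in the world. Camera axes: x right, y down, z forward; pixel columns grow to the right and rows downward; lengths in m; the calibration is good to about 2 mm. A picture is of the moment at which its call begins. There is no depth.
- env.job_done(): hands the job in, once; it reports no verdict.
The state is a dict: "clock": time; "q": joint angles; "dq": joint speeds; "tau": joint torques, N m; "eef_pos": TCP position; "eef_rot": TCP orientation; "contact_force": force on the tool from outside, world axes, zero at the start; "wrist_torque": the same for the moment, N m; "width": finger opening in m.
Only numpy, scipy, OpenCV 4.12 (cv2) and the standard library are available. Lean on these libraries where they do the work, as an engineer would, in place of code of your own. Each camera call takes 0.05 s, during which the arm holds its last target. There are 200 camera calls.

TASK

Roll the cabinet's slatted shutter up by its lip and push it home until its catches hold it open by themselves, without forcing it. Then take the lidded tub from the cutting board, keep it upright, and lower it, without dropping it, into the gap between the two tubs in the well (ease those aside if they have crept together), so that all three stand flat on the well's floor and nothing sticks up above the rim. Leave the pineapple, the bowl and the bottle where they are.

Things in the scene. Friction and masses are not known exactly. Their poses are not given: they have to be found in the camera images.
- cabinet: Fixed stainless roll-top prep cabinet, 326 mm wide (y), 412 deep, 296 high; two 12 mm side cheeks, inner faces 302 apart. Origin on the table, mid-width, 4 mm ahead of the cheeks' front edge; x to its back (away from the robot), z up. Cheek tops follow the shutter's round track 16 mm outside it. A hood covers the rear half, behind x = 218 mm. Below the lip only a sill, z 0 to 60 mm, front at x = 17 mm.
- shutter (a joint): Run of the slatted shutter along its round tracks, rad about point arc: 0 shut, 1.52 hard stop. Self-closing: from anywhere it pulls shut with 3 to 11 N at the rail. From 1.40 to 1.45 the catches resist, 10 to 15 N in all; past 1.45 they snap down and hold it by themselves, at rest near 1.49. Short of that it runs shut again.
- arc (a point): Centre of the half-round side tracks, 210 mm behind and 90 mm above the cabinet's origin, axes as the cabinet. Rail and slats run on a circle of 190 mm radius about it (about its y axis), from the front up over the top and down the back under the hood. The rail's middle is 0.05 rad below the level of this centre at the front when shut, and rises from there by the joint's value.
- catch (a point): Middle of the left one of two sprung rollers (16 mm across) of the hold-open catches, inside the cheeks at the top front edge of the hood, 138 mm either side of the middle. Noses on the rail's ends pass under them.
- rail: Aluminium bottom rail of the shutter, 296 mm wide, 30 high, 8 thick, with the lip. Origin in its middle on the track. x to the inside of the cabinet (towards point arc), y left, z along the track; turned about y by the joint's value minus 0.05 rad against the cabinet. It bends if loaded with more than 70 N, a pinch included.
- lip (a point): Middle of the rounded 8 mm edge of the rail's finger lip: a flat ledge 200 mm wide, 4 thick, standing straight out of the rail, its edge at (-38, 0, -8) mm in the rail's frame, axes as the rail. Shut, it points to the robot, 71 mm above the table, free below: hook a tilted hand under it. Open, it points nearly straight up, 315 mm above the table, and is pushed from the front.
- well (a point): Middle of the floor of the stainless well in the cabinet's front, under the shutter, 102 mm behind and 15 mm above the cabinet's origin; axes as the cabinet. Inside 120 (x) by 286 mm (y), walls 5 mm, rim 86 mm above the floor. With the shutter open it is free from above and from the front.
- tub_new: The tub to load, standing on the cutting board: white plastic tub with grey lid, 0.3 to 0.6 kg. Bottom part 106 x 84 mm, 50 mm high; lid 112 (x) x 90 (y) mm, 6 mm thick, its top 56 mm above the bottom; on it a white grip bar 60 mm long (x), 16 mm wide (y), 26 mm high, its top 82 mm above the bottom. Origin in the middle of its underside, x along the grip bar, z up.
- tub_left: Tub just like tub_new, loose in the left (+y) part of the well, its grip bar along the cabinet's x; origin as tub_new.
- tub_right: Tub just like tub_new, loose in the right (-y) part of the well. The gap between the two lids is 78 to 102 mm at the start and the new lid needs 90: the tubs slide aside, to the well's ends, with a push of 1 to 4 N.
- board: White plastic cutting board, 380 (x) x 260 (y) x 15 mm, fixed. Origin in the middle of its underside.
- pineapple: Peeled pineapple, 92 mm across, 105 mm high, standing on the board beyond the new tub. Origin in the middle of its underside. To be left alone.
- bowl: Steel bowl, 170 mm across, 75 mm high, on the table to the left. To be left alone.
- bottle: Clear bottle, 68 mm across, 190 mm high, on the table to the left. To be left alone.

How it is judged:
By the outcome, as a careful person would: the job done as asked, in the order asked, and still so for the second after the job is handed in, with the robot touching nothing.
It also fails if it takes over 72 s, if anything falls off the work surface, if the arm or the gripper's body presses on something with over 40 N, if the wrist force passes 120 N, or if a joint passes its speed limit or range.

## Working session

There is one attempt and no reset: what is moved stays moved. The work goes in short steps, Python scripts to look and compute and a tool call to move; the robot and the scene stay as the last step left them, time stands still between calls to the robot, and variables do not carry over. Pictures are saved under pics/ and viewed, on a budget of 10 in all, crops included, one or two more only if the job needs it, and the job is handed in when it is done.

Besides the shell and the picture viewer there is one more tool, called as name(argument=value, ...) on one line, values as JSON. arm_command: Moves the arm, as the interface text tells. Its arguments: {"type":"object","properties":{"series":{"type":"array","items":{"type":"object","properties":{"dp":{"type":"array","items":{"type":"number"}},"dr":{"type":"array","items":{"type":"number"}},"fingers":{"type":"number"}}}}},"required":["series"]}

```bash
ls; mkdir -p pics; python3 - <<'E'
from plant import env
import cv2,json,numpy as np
s=env.sense()
for k,v in s.items(): print(k,np.round(v,3))
for n in("top","side"):
    d=env.get_image(n); cv2.imwrite(f"pics/{n}0.png",d["color"][:,:,::-1])
    print(n,{k:np.round(v,4).tolist() for k,v in d.items() if k!="color"})
E
```

```text
pics
clock 0.0
q [ 1.1    0.6   -0.003  1.6    0.002  0.943 -0.08 ]
dq [ 0.     0.001 -0.001  0.001 -0.001 -0.    -0.001]
tau [-0.0000e+00 -7.6506e+01  1.4970e+00 -2.5235e+01 -5.2000e-02  1.7000e-02
  0.0000e+00]
eef_pos [ 0.278 -0.669  0.178]
eef_rot [ 3.141e+00  1.000e-03 -1.177e+00]
contact_force [-0.872 -0.789 -0.428]
wrist_torque [-0.002 -0.037 -0.029]
width 0.093
top {'fx': 379.387, 'fy': 379.387, 'cx': 252.1149, 'cy': 197.6096, 'D': [0.0321, 0.0, 0.0, 0.0, 0.0], 'origin': [0.3841, 0.065, 1.3601], 'rotation': [-2.9657, -0.0133, -1.5549]}
side {'fx': 405.31, 'fy': 405.31, 'cx': 253.9413, 'cy': 176.6998, 'D': [-0.1251, 0.0, 0.0, 0.0, 0.0], 'origin': [0.3089, 0.2926, 1.2898], 'rotation': [-2.832, -0.0036, -2.2225]}
```

View pics/top0.png

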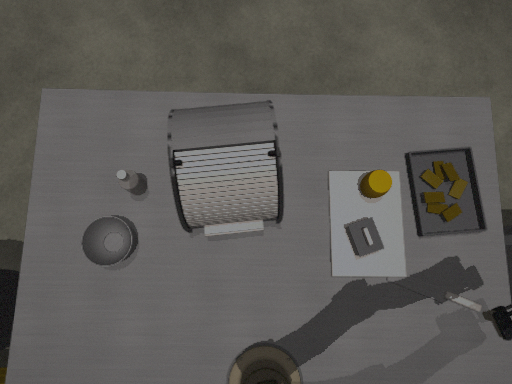

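View pics/side0.png

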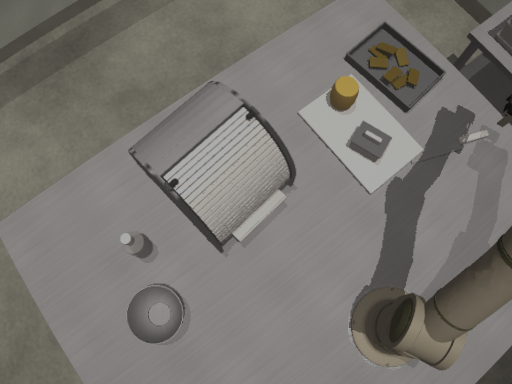

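```bash
cat > h.py <<'E'
from plant import env
import cv2,numpy as np
from scipy.spatial.transform import Rotation as R
def RR(rpy): return R.from_euler('xyz',rpy)
def und(d,uv):
    K=np.array([[d["fx"],0,d["cx"]],[0,d["fy"],d["cy"]],[0,0,1]])
    return cv2.undistortPoints(np.float64(uv).reshape(-1,1,2),K,np.float64(d["D"]))[:,0]
def rays(d,uv):
    p=und(d,uv); v=np.c_[p,np.ones(len(p))]
    rot=np.array(d["rotation"]); M=RR(rot) if rot.shape==(3,) else R.from_matrix(rot)
    return np.array(d["origin"]),M.apply(v)
def onz(d,uv,z):
    o,v=rays(d,uv); return o+v*((z-o[2])/v[:,2])[:,None]
def tri(d1,p1,d2,p2):
    o1,v1=rays(d1,[p1]);o2,v2=rays(d2,[p2]);v1=v1[0];v2=v2[0]
    t=np.linalg.lstsq(np.c_[v1,-v2],o2-o1,rcond=None)[0]
    a=o1+t[0]*v1;b=o2+t[1]*v2; return (a+b)/2,np.linalg.norm(a-b)
def blobs(mask,roi,amin=20):
    x0,y0,x1,y1=roi; m=np.zeros_like(mask,np.uint8); m[y0:y1,x0:x1]=mask[y0:y1,x0:x1]*255
    c,_=cv2.findContours(m,cv2.RETR_EXTERNAL,cv2.CHAIN_APPROX_NONE)
    return sorted([k for k in c if cv2.contourArea(k)>=amin],key=cv2.contourArea,reverse=True)
E
python3 - <<'E'
from h import *
T=env.get_image("top");S=env.get_image("side")
g=lambda d:cv2.cvtColor(d["color"],cv2.COLOR_RGB2GRAY)
gt,gs=g(T),g(S)
print(onz(T,[[206,236],[263,232]],.071), onz(S,[[235,238],[283,195]],.071))
for n,d,gr,roi in(("T",T,gt,(198,215,270,242)),("S",S,gs,(228,185,292,246))):
    for th in(170,190,210):
        b=blobs(gr>th,roi)
        for k in b[:2]: r=cv2.minAreaRect(k);print(n,th,cv2.contourArea(k),np.round(cv2.boxPoints(r),1).tolist())
print("tub")
for n,d,gr,roi in(("T",T,gt,(342,212,390,262)),("S",S,gs,(345,115,398,165))):
    b=blobs(gr<110,roi)[0];r=cv2.minAreaRect(b);bx=cv2.boxPoints(r)
    print(n,'lid',r,onz(d,bx,.071).round(3).tolist(),onz(d,[r[0]],.071))
    x,y,w,h=cv2.boundingRect(b)
    for k in blobs(gr>150,(x+5,y+5,x+w-5,y+h-5),5)[:2]:
        r=cv2.minAreaRect(k);bx=cv2.boxPoints(r);print(n,'bar',r,onz(d,bx,.097).round(3).tolist(),onz(d,[r[0]],.097))
    hs=cv2.cvtColor(d["color"],cv2.COLOR_RGB2HSV)
    k=blobs((hs[...,0]>12)&(hs[...,0]<35)&(hs[...,1]>150),(325,60,400,210))[0];r=cv2.minAreaRect(k);print('pine',r)
ct=cv2.resize(T["color"][130:250,160:290],None,fx=3,fy=3,interpolation=2)
cs=cv2.resize(S["color"][95:245,150:290],None,fx=2.4,fy=2.4,interpolation=2)
o=np.zeros((360,390+336,3),np.uint8);o[:,:390]=ct;o[:,390:]=cs
cv2.imwrite("pics/c1.png",o[:,:,::-1])
# catch rollers: dark blobs
for n,gr,roi in(("T",gt,(172,145,190,175)),("T",gt,(262,142,284,170)),("S",gs,(166,172,186,192)),("S",gs,(242,108,260,126))):
    for k in blobs(gr<45,roi,6)[:3]: print(n,cv2.minAreaRect(k))
E
```

```text
[[0.47881002 0.20529362 0.071     ]
 [0.49555402 0.01256725 0.071     ]] [[0.49641151 0.21601559 0.071     ]
 [0.51387088 0.01686246 0.071     ]]
S 170 36.0 [[235.60000610351562, 235.1999969482422], [255.89999389648438, 217.8000030517578], [258.29998779296875, 220.60000610351562], [238.0, 238.0]]
tub
T lid ((363.3995056152344, 236.0386962890625), (36.40047073364258, 30.29783058166504), 68.96248626708984) [[0.526, -0.259, 0.071], [0.565, -0.357, 0.071], [0.45, -0.396, 0.071], [0.412, -0.3, 0.071]] [[ 0.48797475 -0.32827805  0.071     ]]
pine ((375.50006103515625, 183.49998474121094), (25.491174697875977, 31.752164840698242), 63.43495178222656)
S lid ((368.61138916015625, 141.5233154296875), (34.9830436706543, 30.376222610473633), 30.25643539428711) [[0.519, -0.25, 0.071], [0.558, -0.355, 0.071], [0.449, -0.394, 0.071], [0.413, -0.289, 0.071]] [[ 0.4844696  -0.32118126  0.071     ]]
S bar ((380.0, 129.5), (7.0, 12.0), 90.0) [[0.51, -0.36, 0.097], [0.486, -0.392, 0.097], [0.468, -0.375, 0.097], [0.492, -0.343, 0.097]] [[ 0.48924837 -0.36747903  0.097     ]]
S bar ((373.323486328125, 135.7941131591797), (17.492855072021484, 3.0869741439819336), 30.963754653930664) [[0.511, -0.32, 0.097], [0.515, -0.331, 0.097], [0.461, -0.349, 0.097], [0.458, -0.338, 0.097]] [[ 0.48618657 -0.33426746  0.097     ]]Traceback (most recent call last):
  File "<stdin>", line 18, in <module>
IndexError: list index out of range
```

```bash
python3 - <<'E'
from h import *
T=env.get_image("top");S=env.get_image("side")
ct=cv2.resize(T["color"][140:250,160:290],None,fx=3.2,fy=3.2,interpolation=2)
cs=cv2.resize(S["color"][100:245,150:295],None,fx=2.6,fy=2.6,interpolation=2)
print(ct.shape,cs.shape)
H=max(ct.shape[0],cs.shape[0])
o=np.zeros((H,ct.shape[1]+cs.shape[1],3),np.uint8);o[:ct.shape[0],:ct.shape[1]]=ct;o[:cs.shape[0],ct.shape[1]:]=cs
o=np.uint8(255*(o/255.)**.6)
cv2.imwrite("pics/c1.png",o[:,:,::-1])
g=lambda d:cv2.cvtColor(d["color"],cv2.COLOR_RGB2GRAY)
gt,gs=g(T),g(S)
for n,gr,roi in(("T",gt,(172,145,190,175)),("T",gt,(262,142,284,170)),("S",gs,(166,172,186,192)),("S",gs,(242,108,260,126))):
    for k in blobs(gr<45,roi,4)[:3]: print(n,cv2.minAreaRect(k))
for x in (215,235,255): print('col',x,gt[212:244,x].tolist())
for t in (0,1): 
  x=[248,265][t]; print('scol',x,gs[195:245,x].tolist())
E
```

```text
(352, 416, 3) (377, 377, 3)
T ((176.53846740722656, 161.69232177734375), (9.922779083251953, 24.80694580078125), 7.125016689300537)
T ((273.76416015625, 156.42449951171875), (27.60947036743164, 10.302042007446289), 74.05460357666016)
S ((173.25001525878906, 182.75001525878906), (4.242640495300293, 7.77817440032959), 45.0)
S ((250.8278350830078, 115.60652923583984), (4.097180366516113, 8.578472137451172), 39.80556869506836)
col 215 [104, 116, 100, 99, 121, 95, 106, 88, 100, 79, 77, 82, 115, 126, 141, 140, 141, 139, 141, 142, 141, 127, 134, 90, 85, 89, 88, 88, 87, 102, 101, 99]
col 235 [101, 96, 135, 101, 105, 85, 100, 75, 83, 77, 122, 132, 139, 145, 142, 140, 139, 140, 141, 126, 132, 85, 87, 88, 92, 89, 88, 102, 103, 99, 105, 104]
col 255 [129, 96, 105, 79, 102, 78, 74, 73, 123, 126, 137, 141, 139, 140, 142, 143, 142, 131, 132, 88, 89, 90, 90, 89, 104, 102, 104, 102, 101, 101, 105, 102]
scol 248 [139, 136, 136, 152, 153, 135, 128, 118, 131, 142, 124, 125, 146, 132, 114, 133, 125, 102, 112, 113, 109, 111, 137, 152, 163, 164, 169, 170, 170, 170, 170, 171, 171, 171, 171, 159, 154, 164, 158, 128, 112, 116, 118, 117, 116, 116, 115, 115, 115, 125]
scol 265 [118, 120, 116, 113, 108, 107, 132, 149, 153, 168, 170, 170, 170, 168, 168, 170, 170, 171, 171, 163, 161, 163, 143, 123, 122, 122, 120, 119, 120, 121, 121, 119, 128, 134, 135, 134, 135, 134, 133, 132, 133, 134, 132, 132, 132, 134, 134, 133, 132, 133]
```

View pics/c1.png

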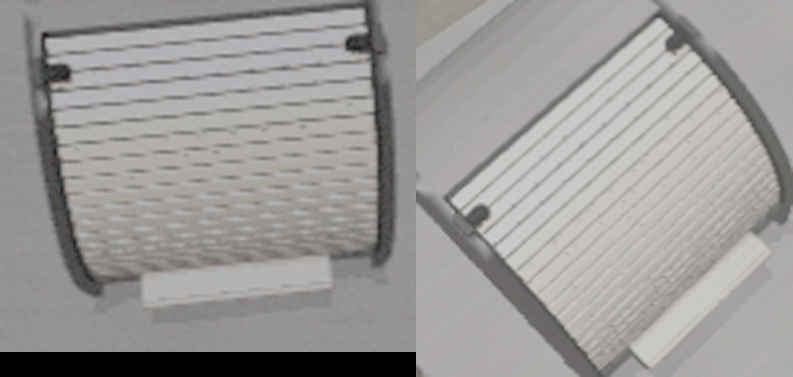

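```bash
python3 - <<'E'
from h import *
T=env.get_image("top");S=env.get_image("side")
P={}
for n,a,b in(("lipL",(205.3,235.4),(239.2,241)),("lipR",(263.5,229.8),(285.4,196.9)),("cL",(178.75,162.8),(174.6,182.3)),("cR",(271.25,153.75),(250.4,116.5))):
    p,e=tri(T,a,S,b);P[n]=p;print(n,p.round(4),round(e,4), end=' ')
    z=.071 if n[0]=='l' else .29
    print(onz(T,[a],z).round(4),onz(S,[b],z).round(4))
for a,b in(("lipL","lipR"),("cL","cR")):
    v=P[a]-P[b];print(np.linalg.norm(v),np.degrees(np.arctan2(-v[0],v[1])),(P[a]+P[b])/2)
E
```

```text
lipL [0.4829 0.2099 0.0542] 0.0019 [[0.4808 0.2077 0.071 ]] [[0.4814 0.2114 0.071 ]]
lipR [0.5058 0.0108 0.0555] 0.0027 [[0.5031 0.0109 0.071 ]] [[0.5045 0.0147 0.071 ]]
cL [0.6736 0.2683 0.2892] 0.0003 [[0.6732 0.2681 0.29  ]] [[0.6734 0.2684 0.29  ]]
cR [ 7.045e-01 -5.000e-04  2.912e-01] 0.0021 [[ 7.059e-01 -2.000e-04  2.900e-01]] [[ 0.704  -0.0011  0.29  ]]
0.20048155323523034 6.537857998196376 [0.49434541 0.1103412  0.05485567]
0.2706051523933989 6.566525844590328 [0.68902442 0.13393771 0.2902097 ]
```

```bash
cat >> h.py <<'E'
def rows(targets,fingers=None):
    """targets: list of (p, Rotation) world -> rows from the pose now"""
    s=env.sense(); p0=np.array(s["eef_pos"]); R0=RR(s["eef_rot"])
    for p,Rt in targets:
        print([round(float(v),4) for v in R0.inv().apply(np.array(p)-p0)],[round(float(v),3) for v in (R0.inv()*Rt).as_rotvec()])
def log():
    import json
    s=env.sense(); json.dump(0,open('/dev/null','w'))
    open('log.txt','a').write(repr((list(map(float,s["q"])),list(map(float,s["eef_pos"])),list(map(float,s["eef_rot"]))))+"\n"); return s
E
python3 - <<'E'
from h import *
log()
T=[]
for k in range(1,11):
    f=k/10; a=-1.177+f*1.09; r=.725-f*.27
    T.append(([r*np.cos(a),r*np.sin(a),.179+f*.23],RR([np.pi,0,a])))
rows(T)
E
```

```text
[-0.0311, -0.0759, -0.0235] [0.0, 0.0, -0.109]
[-0.0698, -0.1451, -0.0465] [0.0, 0.0, -0.218]
[-0.1151, -0.2069, -0.0695] [0.0, 0.0, -0.327]
[-0.1657, -0.2606, -0.0925] [0.0, 0.0, -0.436]
[-0.2204, -0.3059, -0.1155] [0.0, 0.0, -0.545]
[-0.2781, -0.3425, -0.1385] [0.0, 0.0, -0.654]
[-0.3375, -0.3705, -0.1615] [-0.0, 0.0, -0.763]
[-0.3975, -0.3897, -0.1845] [-0.0, 0.0, -0.872]
[-0.4569, -0.4006, -0.2074] [-0.0, 0.0, -0.981]
[-0.5145, -0.4035, -0.2304] [-0.0, 0.0, -1.09]
```

arm_command(series=[{"dp": [-0.031, -0.028, -0.023], "dr": [0, 0, -0.109]}, {"dp": [-0.06, -0.055, -0.046], "dr": [0, 0, -0.19]}, {"dp": [-0.09, -0.08, -0.06], "dr": [0, 0, -0.27]}, {"dp": [-0.12, -0.105, -0.074], "dr": [0, 0, -0.34]}, {"dp": [-0.15, -0.13, -0.088], "dr": [0, 0, -0.41]}, {"dp": [-0.18, -0.155, -0.102], "dr": [0, 0, -0.48]}, {"dp": [-0.21, -0.18, -0.115], "dr": [0, 0, -0.55]}, {"dp": [-0.24, -0.205, -0.128], "dr": [0, 0, -0.62]}, {"dp": [-0.27, -0.23, -0.14], "dr": [0, 0, -0.69]}, {"dp": [-0.3, -0.255, -0.15], "dr": [0, 0, -0.76]}])

```text
invalid input
```

```bash
python3 - <<'E'
from h import *
s=log();print(np.round(s["q"],3),np.round(s["eef_pos"],3),np.round(s["eef_rot"],3))
E
```

```text
[ 1.1    0.599 -0.003  1.599  0.002  0.943 -0.08 ] [ 0.278 -0.669  0.178] [ 3.142  0.    -1.177]
```

Probably "fingers" is required in every row.

arm_command(series=[{"dp": [-0.031, -0.028, -0.023], "dr": [0, 0, -0.109], "fingers": 0}, {"dp": [-0.06, -0.055, -0.046], "dr": [0, 0, -0.19], "fingers": 0}, {"dp": [-0.09, -0.08, -0.06], "dr": [0, 0, -0.27], "fingers": 0}, {"dp": [-0.12, -0.105, -0.074], "dr": [0, 0, -0.34], "fingers": 0}, {"dp": [-0.15, -0.13, -0.088], "dr": [0, 0, -0.41], "fingers": 0}, {"dp": [-0.18, -0.155, -0.102], "dr": [0, 0, -0.48], "fingers": 0}, {"dp": [-0.21, -0.18, -0.115], "dr": [0, 0, -0.55], "fingers": 0}, {"dp": [-0.24, -0.205, -0.128], "dr": [0, 0, -0.62], "fingers": 0}, {"dp": [-0.27, -0.23, -0.14], "dr": [0, 0, -0.69], "fingers": 0}, {"dp": [-0.3, -0.255, -0.15], "dr": [0, 0, -0.76], "fingers": 0}])

```text
clock: 1.23
eef_pos: [0.397, -0.2985, 0.3282]
eef_rot: [3.141, -0.001, -0.414]
contact_force: [0.2, -0.4, 0.5]
width: 0.0313
```

```bash
python3 - <<'E'
from h import *
s=log();print(s["clock"],np.round(s["q"],3),np.round(s["eef_pos"],3),np.round(s["eef_rot"],3),s["width"])
E
```

```text
1.2333 [ 0.78   0.179 -0.297  1.898  0.06   1.072  0.045] [ 0.397 -0.299  0.328] [ 3.141e+00 -1.000e-03 -4.140e-01] 0.031254223478630425
```

```bash
cat > fk.py <<'E'
import numpy as np, itertools
from scipy.optimize import least_squares
from scipy.spatial.transform import Rotation as R
def fk(q,p,s):
    z0,L1,L2,L3,b,t=p
    r=lambda a,x:R.from_euler(a,x)
    A=r('z',b+s[0]*q[0])*r('y',q[1]); pos=np.array([0,0,z0])+A.apply([0,0,L1])
    A=A*r('z',s[1]*q[2])*r('y',q[3]); pos=pos+A.apply([0,0,L2])
    A=A*r('z',s[2]*q[4])*r('y',q[5]); pos=pos+A.apply([0,0,L3])
    return pos,A*r('z',s[3]*q[6]+t)
def load(): return [eval(l) for l in open('log.txt')]
def fit(verbose=True):
    D=load();best=None
    for s in itertools.product([1,-1],repeat=4):
        def f(p):
            o=[]
            for q,x,e in D:
                P,A=fk(q,p,s); o+=list((P-x)*10)+list((A.inv()*R.from_euler('xyz',e)).as_rotvec())
            return np.r_[o,0.01*(np.array(p[:4])-[.46,.54,.52,.42])]
        for b in(-.08,-2.28):
          for t in(0,np.pi):
            r=least_squares(f,[.46,.54,.52,.42,b,t])
            if verbose: print(s,b,round(r.cost,6))
            if best is None or r.cost<best[0]: best=(r.cost,r.x,s)
    return best
E
python3 -c "
from fk import *
b=fit();print(b)"
```

```text
(1, 1, 1, 1) -0.08 11.079198
(1, 1, 1, 1) -0.08 11.079198
(1, 1, 1, 1) -2.28 6.459823
(1, 1, 1, 1) -2.28 6.459823
(1, 1, 1, -1) -0.08 10.845912
(1, 1, 1, -1) -0.08 10.845912
(1, 1, 1, -1) -2.28 6.226536
(1, 1, 1, -1) -2.28 6.226536
(1, 1, -1, 1) -0.08 4.238423
(1, 1, -1, 1) -0.08 4.238423
(1, 1, -1, 1) -2.28 0.76943
(1, 1, -1, 1) -2.28 0.76943
(1, 1, -1, -1) -0.08 4.014478
(1, 1, -1, -1) -0.08 4.014478
(1, 1, -1, -1) -2.28 0.545506
(1, 1, -1, -1) -2.28 0.545506
(1, -1, 1, 1) -0.08 3.765713
(1, -1, 1, 1) -0.08 3.765713
(1, -1, 1, 1) -2.28 0.340157
(1, -1, 1, 1) -2.28 0.340157
(1, -1, 1, -1) -0.08 3.629086
(1, -1, 1, -1) -0.08 3.629086
(1, -1, 1, -1) -2.28 0.203506
(1, -1, 1, -1) -2.28 0.203506
(1, -1, -1, 1) -0.08 5.598052
(1, -1, -1, 1) -0.08 5.598052
(1, -1, -1, 1) -2.28 3.188005
(1, -1, -1, 1) -2.28 3.188005
(1, -1, -1, -1) -0.08 5.470539
(1, -1, -1, -1) -0.08 5.470539
(1, -1, -1, -1) -2.28 3.060492
(1, -1, -1, -1) -2.28 3.060492
(-1, 1, 1, 1) -0.08 1.72952
(-1, 1, 1, 1) -0.08 1.72952
(-1, 1, 1, 1) -2.28 5.12607
(-1, 1, 1, 1) -2.28 5.12607
(-1, 1, 1, -1) -0.08 1.602965
(-1, 1, 1, -
[... 257 characters left out ...]

(-1, 1, -1, -1) -2.28 2.967283
(-1, 1, -1, -1) -2.28 2.967283
(-1, -1, 1, 1) -0.08 0.036705
(-1, -1, 1, 1) -0.08 0.036705
(-1, -1, 1, 1) -2.28 2.871837
(-1, -1, 1, 1) -2.28 2.871837
(-1, -1, 1, -1) -0.08 0.00672
(-1, -1, 1, -1) -0.08 0.00672
(-1, -1, 1, -1) -2.28 2.841873
(-1, -1, 1, -1) -2.28 2.841873
(-1, -1, -1, 1) -0.08 0.02939
(-1, -1, -1, 1) -0.08 0.02939
(-1, -1, -1, 1) -2.28 2.883015
(-1, -1, -1, 1) -2.28 2.883015
(-1, -1, -1, -1) -0.08 0.008608
(-1, -1, -1, -1) -0.08 0.008608
(-1, -1, -1, -1) -2.28 2.862233
(-1, -1, -1, -1) -2.28 2.862233
(np.float64(0.006720270149930414), array([-0.2684229 ,  0.65880655,  0.43631116, -0.15879063, -0.07758021,
        3.04342868]), (-1, -1, 1, -1))
```

arm_command(series=[{"dp": [-0.013, -0.04, -0.012], "dr": [0.05, 0.05, -0.07], "fingers": 0}, {"dp": [-0.026, -0.08, -0.024], "dr": [0.1, 0.1, -0.14], "fingers": 0}, {"dp": [-0.04, -0.12, -0.035], "dr": [0.15, 0.15, -0.2], "fingers": 0}, {"dp": [-0.04, -0.12, -0.035], "dr": [0.15, 0.15, -0.2], "fingers": 0}])

```text
clock: 1.57
eef_pos: [0.4078, -0.1695, 0.3637]
eef_rot: [-3.005, -0.168, -0.221]
contact_force: [-0.2, 0.2, -0.3]
width: 0.0042
```

```bash
python3 -c "
from h import *
s=log();print(s['clock'],np.round(s['q'],3),np.round(s['eef_pos'],3),np.round(s['eef_rot'],3))"
```

```text
1.5667 [ 0.799  0.008 -0.39   2.023 -0.196  0.981  0.298] [ 0.408 -0.169  0.364] [-3.005 -0.168 -0.221]
```

arm_command(series=[{"dp": [-0.013, -0.04, -0.012], "dr": [0.1, 0, -0.05], "fingers": 0}, {"dp": [-0.026, -0.08, -0.024], "dr": [0.2, 0, -0.1], "fingers": 0}, {"dp": [-0.04, -0.11, -0.035], "dr": [0.3, 0, -0.15], "fingers": 0}, {"dp": [-0.04, -0.11, -0.035], "dr": [0.3, 0, -0.15], "fingers": 0}])

```text
clock: 1.9
eef_pos: [0.3848, -0.0598, 0.4057]
eef_rot: [-2.728, -0.205, -0.078]
contact_force: [-0.1, -0.5, 1.3]
width: 0.0007
```

```bash
python3 -c "
from h import *
s=log();print(s['clock'],np.round(s['q'],3),np.round(s['eef_pos'],3),np.round(s['eef_rot'],3))"
```

```text
1.9 [ 0.83  -0.047 -0.361  2.045 -0.519  1.172  0.647] [ 0.385 -0.06   0.406] [-2.728 -0.205 -0.078]
```

arm_command(series=[{"dp": [0, 0, 0], "dr": [0.0, -0.12, 0], "fingers": 0}, {"dp": [0, 0, 0], "dr": [0.0, -0.24, 0], "fingers": 0}, {"dp": [0, 0, 0], "dr": [0.0, -0.35, 0], "fingers": 0}, {"dp": [0, 0, 0], "dr": [0.0, -0.35, 0], "fingers": 0}])

```text
clock: 2.23
eef_pos: [0.389, -0.063, 0.4031]
eef_rot: [-2.739, 0.125, 0.059]
contact_force: [0.4, -0.8, -0.7]
width: 0.0005
```

```bash
cat > fk.py <<'E'
import numpy as np, itertools
from scipy.optimize import least_squares
from scipy.spatial.transform import Rotation as R
def fk(q,p,s):
    z0,L1,L2,L3,b,t,a1,a2,a3,c5,c7=p
    r=lambda a,x:R.from_euler(a,x)
    A=r('z',b+s[0]*q[0])*r('y',q[1]); pos=np.array([0,0,z0])+A.apply([a1,0,L1])
    A=A*r('z',s[1]*q[2]+c5)*r('y',q[3]); pos=pos+A.apply([a2,0,L2])
    A=A*r('z',s[2]*q[4]+c7)*r('y',q[5]); pos=pos+A.apply([a3,0,L3])
    return pos,A*r('z',s[3]*q[6]+t)
def load(): return [eval(l) for l in open('log.txt')]
P0=np.array([.46,.54,.52,.42,-.08,0,0,0,0,0,0])
def fit(verbose=True):
    D=load();best=None
    for s in itertools.product([-1],[1,-1],[1,-1],[1,-1]):
        def f(p):
            o=[]
            for q,x,e in D:
                P,A=fk(q,p,s); o+=list((P-x)*10)+list((A.inv()*R.from_euler('xyz',e)).as_rotvec())
            return np.r_[o,0.005*(p-P0)[:4],.02*p[6:]]
        for t in(0,np.pi):
            x0=P0.copy();x0[5]=t
            r=least_squares(f,x0)
            if verbose: print(s,t,round(r.cost,7),np.abs(r.fun).max())
            if best is None or r.cost<best[0]: best=(r.cost,r.x,s)
    return best
E
python3 -c "
from h import *
s=log();print(s['clock'],np.round(s['q'],3),np.round(s['eef_pos'],3),np.round(s['eef_rot'],3))
from fk import *
b=fit();print(b[0],b[1].round(4),b[2])"
```

```text
2.2333 [ 0.715  0.149 -0.45   1.837 -0.281  1.423  0.373] [ 0.389 -0.063  0.403] [-2.739  0.125  0.059]
(-1, 1, 1, 1) 0 3.1638058 1.035725783010821
(-1, 1, 1, 1) 3.141592653589793 2.1477587 0.8515431844407341
(-1, 1, 1, -1) 0 1.6889822 0.6973939035030824
(-1, 1, 1, -1) 3.141592653589793 1.6889822 0.697405223889746
(-1, 1, -1, 1) 0 15.4456848 2.5688221751485862
(-1, 1, -1, 1) 3.141592653589793 2.5849387 1.035309934957588
(-1, 1, -1, -1) 0 1.0453266 0.8500487063071771
(-1, 1, -1, -1) 3.141592653589793 1.0453266 0.8500420807614295
(-1, -1, 1, 1) 0 1.7049841 0.9460198771840644
(-1, -1, 1, 1) 3.141592653589793 1.7049841 0.9460173119554736
(-1, -1, 1, -1) 0 1.4649794 0.9562135556583042
(-1, -1, 1, -1) 3.141592653589793 1.4649794 0.9561885900584479
(-1, -1, -1, 1) 0 0.8134396 0.8761118643753826
(-1, -1, -1, 1) 3.141592653589793 0.8134396 0.8761118492354574
(-1, -1, -1, -1) 0 0.0097302 0.06694678742903915
(-1, -1, -1, -1) 3.141592653589793 0.0097302 0.06694611912082093
0.009730185979602707 [ 1.350e-01  6.326e-01  3.536e-01  3.520e-01 -5.430e-02  3.074e+00
  1.970e-02 -1.123e-01  3.000e-04 -2.420e-02 -1.480e-02] (-1, -1, -1, -1)
```

```bash
cat > fk.py <<'E'
import numpy as np
from scipy.optimize import least_squares
from scipy.spatial.transform import Rotation as R
def fk(q,p):
    z0,L1,L2,L3,b,t,a1,a2,a3,c3,c5,y1,y2,y3,e2,e4,e6=p
    r=lambda a,x:R.from_euler(a,x)
    A=r('z',b-q[0])*r('y',q[1]+e2); pos=np.array([0,0,z0])+A.apply([a1,y1,L1])
    A=A*r('z',-q[2]+c3)*r('y',q[3]+e4); pos=pos+A.apply([a2,y2,L2])
    A=A*r('z',-q[4]+c5)*r('y',q[5]+e6); pos=pos+A.apply([a3,y3,L3])
    return pos,A*r('z',-q[6]+t)
def load(): return [eval(l) for l in open('log.txt')]
P0=np.r_[.3,.55,.45,.4,-.08,3.07,np.zeros(11)]
def fit():
    D=load()
    def f(p):
        o=[]
        for q,x,e in D:
            P,A=fk(q,p); o+=list((P-x)*10)+list((A.inv()*R.from_euler('xyz',e)).as_rotvec())
        return np.r_[o,0.002*(p-P0)[:4],.01*p[6:]]
    r=least_squares(f,P0); return r.cost,r.x,r.fun
E
python3 -c "
from fk import *
b=fit();print(b[0],b[1].round(3));print(b[2][:30].reshape(-1,6).round(3))"
```

```text
9.98609154153978e-08 [ 0.284  0.647  0.442  0.379 -0.     3.142  0.    -0.     0.    -0.
  0.    -0.03  -0.026 -0.    -0.     0.    -0.   ]
[[ 0.  0. -0.  0.  0.  0.]
 [ 0.  0. -0.  0.  0.  0.]
 [-0.  0.  0. -0.  0. -0.]
 [-0.  0.  0.  0. -0. -0.]
 [ 0.  0. -0.  0. -0. -0.]]
```

```bash
cat >> fk.py <<'E'
LO=np.array([-2.57,-.35,-1.29,.11,-1.05,.11,-2.63]);HI=np.array([2.57,1.97,1.29,2.56,4.19,1.86,2.63])
PR=fit()[1]
def ik(p,Rt,q0,w=.003,m=.05):
    f=lambda q:(lambda P,A:np.r_[(P-p)*10,(A.inv()*Rt).as_rotvec(),w*(q-q0)])(*fk(q,PR))
    r=least_squares(f,np.clip(q0,LO+m+.01,HI-m-.01),bounds=(LO+m,HI-m)); return r.x,np.abs(r.fun[:6]).max()
C=np.array([.5105,.113,0]);YAW=.114;Rc=R.from_euler('z',YAW)
def cab(x,y,z): return C+Rc.apply([x,y,z])
def tool(al,sgn,roll=0):
    """tool z = (cos al,0,-sin al) in cabinet; tool x = sgn*y (cabinet)"""
    z=np.array([np.cos(al),0,-np.sin(al)]);x=np.array([0,sgn,0.]);y=np.cross(z,x)
    return Rc*R.from_matrix(np.c_[x,y,z])
E
python3 - <<'E'
from fk import *
rng=np.random.default_rng(0)
for al in(30,40,50,60):
  for sg in(1,-1):
    for p in ((0,0,.04),(-.03,0,.04),(-.1,0,.12)):
      best=[]
      for k in range(14):
        q0=rng.uniform(LO,HI); q,e=ik(cab(*p),tool(np.radians(al),sg),q0)
        if e<2e-3: best.append(q)
      print(al,sg,p,len(best),[b.round(2).tolist() for b in best[:3]])
E
```

```text
30 1 (0, 0, 0.04) 0 []
30 1 (-0.03, 0, 0.04) 0 []
30 1 (-0.1, 0, 0.12) 0 []
30 -1 (0, 0, 0.04) 0 []
30 -1 (-0.03, 0, 0.04) 0 []
30 -1 (-0.1, 0, 0.12) 0 []
40 1 (0, 0, 0.04) 0 []
40 1 (-0.03, 0, 0.04) 0 []
40 1 (-0.1, 0, 0.12) 0 []
40 -1 (0, 0, 0.04) 0 []
40 -1 (-0.03, 0, 0.04) 0 []
40 -1 (-0.1, 0, 0.12) 0 []
50 1 (0, 0, 0.04) 0 []
50 1 (-0.03, 0, 0.04) 0 []
50 1 (-0.1, 0, 0.12) 0 []
50 -1 (0, 0, 0.04) 0 []
50 -1 (-0.03, 0, 0.04) 0 []
50 -1 (-0.1, 0, 0.12) 0 []
60 1 (0, 0, 0.04) 0 []
60 1 (-0.03, 0, 0.04) 0 []
60 1 (-0.1, 0, 0.12) 0 []
60 -1 (0, 0, 0.04) 0 []
60 -1 (-0.03, 0, 0.04) 0 []
60 -1 (-0.1, 0, 0.12) 0 []
```

```bash
python3 - <<'E'
from fk import *
rng=np.random.default_rng(0)
def ikz(p,d,n=10):
    out=[]
    for k in range(n):
        q0=rng.uniform(LO+.06,HI-.06)
        f=lambda q:(lambda P,A:np.r_[(P-p)*10,A.apply([0,0,1])-d])(*fk(q,PR))
        r=least_squares(f,q0,bounds=(LO+.05,HI-.05))
        if np.abs(r.fun).max()<2e-3: out.append(r.x)
    return out
for y in(-.06,0.06):
  for al in(30,45,55):
    for be in(-90,-60,-30,0,30,60,90):
      a=np.radians(al);b=np.radians(be)
      d=Rc.apply([np.cos(a)*np.cos(b),np.cos(a)*np.sin(b),-np.sin(a)])
      s=ikz(cab(0,y,.045),d)
      if s: 
        q=s[0];A=fk(q,PR)[1];x=Rc.inv().apply(A.apply([1,0,0]))
        print(y,al,be,len(s),q.round(2).tolist(),x.round(2).tolist())
E
```

```text
-0.06 30 -90 10 [-0.56, 0.95, -0.31, 1.99, 0.96, 1.38, -2.56] [0.51, -0.43, 0.74]
-0.06 30 -60 6 [-0.73, 0.93, -0.25, 2.36, 1.39, 1.22, 1.4] [-0.86, -0.51, 0.02]
-0.06 30 90 8 [0.71, 1.0, -0.53, 1.97, -0.66, 0.87, -0.07] [0.49, -0.44, -0.76]
-0.06 45 -90 7 [-0.65, 0.79, -0.05, 2.07, 0.84, 0.98, 0.38] [-0.12, 0.7, -0.7]
-0.06 45 -60 9 [-0.25, 0.87, -0.78, 2.35, 1.42, 1.36, -1.58] [0.86, 0.5, -0.0]
-0.06 45 60 2 [1.06, 1.12, -1.23, 2.33, 1.4, 0.24, 0.57] [-0.12, 0.78, 0.61]
-0.06 45 90 8 [0.22, 0.8, 0.08, 2.07, -1.0, 0.97, -1.43] [-0.91, -0.29, -0.29]
-0.06 55 -90 9 [-0.66, 0.71, 0.09, 2.12, 0.73, 0.76, 2.58] [-0.85, -0.43, 0.3]
-0.06 55 -60 9 [-0.15, 0.76, -0.75, 2.34, 1.41, 1.12, -2.02] [0.94, 0.0, 0.33]
-0.06 55 60 2 [0.87, 0.89, -1.04, 2.32, 1.17, 0.16, -1.81] [0.65, -0.73, -0.22]
-0.06 55 90 5 [0.65, 0.81, -0.7, 2.07, -0.22, 0.54, 1.95] [0.03, 0.82, 0.57]
0.06 30 -90 9 [-0.52, 1.06, -0.63, 1.81, 0.94, 1.69, -2.2] [0.84, -0.27, 0.47]
0.06 30 -60 6 [-0.85, 0.93, -0.32, 2.17, 1.19, 1.3, -0.74] [0.36, 0.65, -0.67]
0.06 30 60 1 [0.72, 1.09, -0.79, 2.47, 3.93, 0.51, -1.99] [-0.12, 0.6, 
[... 160 characters left out ...]

0.06 45 -60 8 [-1.41, 0.93, 0.73, 2.25, 0.59, 0.36, 2.51] [-0.8, -0.59, 0.12]
0.06 45 -30 9 [-0.51, 0.85, -0.7, 2.51, 1.7, 1.29, -0.4] [-0.38, 0.65, -0.66]
0.06 45 60 7 [0.8, 1.12, -1.24, 2.44, 2.3, 0.38, 1.67] [-0.68, -0.35, -0.64]
0.06 45 90 7 [0.55, 0.89, -0.73, 2.14, -0.59, 0.44, -2.52] [-1.0, 0.03, 0.03]
0.06 55 -90 8 [-0.38, 0.82, -0.6, 1.96, 0.9, 1.22, 2.57] [-0.63, -0.64, 0.45]
0.06 55 -60 10 [-0.97, 0.69, 0.16, 2.24, 1.0, 0.6, -2.5] [0.59, -0.58, 0.56]
0.06 55 -30 9 [-0.56, 0.67, -0.41, 2.46, 1.73, 0.85, -2.13] [0.84, 0.39, 0.37]
0.06 55 60 7 [0.4, 0.73, -0.68, 2.41, 3.62, 0.21, 2.12] [0.84, -0.54, -0.03]
0.06 55 90 5 [0.26, 0.72, -0.41, 2.17, -0.83, 0.47, -2.38] [-1.0, 0.06, 0.04]
```

```bash
cat >> fk.py <<'E'
H=.0085
def hook(phi,al,be,y,s=.025,gap=0.):
    """TCP position, rotation (world) with finger's top face gap off the lip's bead; phi=joint-.05; al = tool depression"""
    r=np.array([-np.cos(phi),0,np.sin(phi)]);t=np.array([np.sin(phi),0,np.cos(phi)])
    B=np.array([.21,y,.09])+.228*r-.008*t
    d=np.array([np.cos(al)*np.cos(be),np.cos(al)*np.sin(be),-np.sin(al)])
    n=-np.cross([0,1,0],d);n/=np.linalg.norm(n)
    p=B-(.004+H+gap)*n+s*d
    x=np.cross(n,d) # tool y = n?  choose sign outside
    return p,x,n,d
def hookpose(phi,al,be,y,sg=1,s=.025,gap=0.):
    p,x,n,d=hook(phi,al,be,y,s,gap)
    return cab(*p),Rc*R.from_matrix(np.c_[sg*x,np.cross(d,sg*x),d])
def clear(P,A):
    """min margin of the gripper body box: radius beyond cheeks, height"""
    g=np.array(np.meshgrid(np.linspace(-.094,.094,9),[-.0375,0,.0375],np.linspace(-.084,-.25,7))).reshape(3,-1).T
    w=A.apply(g)+P;c=Rc.inv().apply(w-C);ins=(np.abs(c[:,1])<.168)
    rad=np.hypot(c[:,0]-.21,c[:,2]-.09)
    rr=rad[ins&(c[:,0]<.21)&(c[:,2]>.09)]
    xx=-c[ins&(c[:,2]<=.09),0]
    return (rr.min()-.206 if len(rr) else 9), (xx.min() if len(xx) else 9), w[:,2].min()
E
python3 - <<'E'
from fk import *
phis=np.linspace(-.05,1.44,8)
def sched(phi,a0): return max(np.radians(a0),min(phi+np.radians(7),np.radians(88)))
rng=np.random.default_rng(1)
res=[]
for y in(-.03,.03,.07):
  for a0 in(35,42):
    for be in(-20,-30,-45):
      for sg in(1,-1):
        for k in range(6):
          q,e=ik(*hookpose(-.05,np.radians(a0),np.radians(be),y,sg),rng.uniform(LO,HI),w=1e-4)
          if e<2e-3: break
        else: continue
        ok=True;m=[9,9,9];Q=[q]
        for ph in phis:
            al=sched(ph,a0);b=np.radians(be)*max(0,(1.5-max(ph,0))/1.5)
            P,A=hookpose(ph,al,b,y,sg);q,e=ik(P,A,q,w=1e-3);Q.append(q)
            if e>4e-3: ok=False;break
            m=np.minimum(m,clear(P,A))
        print(y,a0,be,sg,ok,round(ph,2),np.round(m,3),Q[0].round(2).tolist(),Q[-1].round(2).tolist())
E
```

```text
0.03 35 -45 1 False 0.38 [ 0.009 -0.005  0.031] [-1.01, 0.87, -0.04, 2.47, 1.57, 0.98, -1.3] [-0.27, 0.93, -1.2, 2.51, 1.46, 1.81, -1.15]
0.03 35 -45 -1 False 0.38 [ 0.009 -0.005  0.031] [-0.79, 0.89, -0.36, 2.46, 1.52, 1.22, 1.87] [-0.27, 0.93, -1.2, 2.51, 1.46, 1.81, 1.99]
0.03 42 -45 1 True 1.44 [ 0.01  -0.002  0.04 ] [-0.73, 0.8, -0.36, 2.46, 1.54, 1.09, -1.1] [0.22, 0.57, -0.89, 1.56, 0.49, 1.2, 0.92]
0.03 42 -45 -1 False 0.8 [ 0.01  -0.002  0.04 ] [-0.33, 1.01, -1.0, 2.43, 1.48, 1.63, 2.07] [-1.35, 0.38, 0.91, 2.42, 1.67, 0.16, 2.58]
0.07 35 -45 1 True 1.44 [0.009 0.031 0.031] [-1.17, 0.87, 0.12, 2.41, 1.48, 0.85, -1.21] [-0.17, 0.47, -0.32, 1.57, 0.17, 1.1, 1.15]
0.07 35 -45 -1 False 0.8 [0.009 0.031 0.031] [-1.06, 0.86, -0.05, 2.41, 1.47, 0.98, 1.93] [-1.44, 0.41, 0.94, 2.4, 1.59, 0.16, 2.58]
0.07 42 -45 1 True 1.44 [0.01  0.035 0.04 ] [-0.61, 0.86, -0.63, 2.38, 1.45, 1.3, -1.04] [0.23, 0.64, -1.06, 1.54, 0.6, 1.27, 0.77]
0.07 42 -45 -1 False 0.8 [0.01  0.035 0.04 ] [-0.61, 0.85, -0.62, 2.38, 1.45, 1.29, 2.1] [-1.44, 0.41, 0.94, 2.4, 1.59, 0.16, 2.58]
```

```bash
cat > plan.py <<'E'
from fk import *
from h import env,rows,RR
A0=np.radians(39);BE=np.radians(-45);Y=.068
def pose(phi,s=.025,gap=0.,back=0.,lowz=0.):
    al=max(A0,min(phi+np.radians(7),np.radians(88)));b=BE*max(0,(1.5-max(phi,0))/1.5)
    P,A=hookpose(phi,al,b,Y,1,s,gap); return P-A.apply([0,0,back])-[0,0,lowz],A
def dls(q,targets):
    """guess of the controller: min-norm steps"""
    out=[]
    for P,A in targets:
        q,e=ik(P,A,q,w=1e-3,m=.0);out.append((q,e))
    return out
E
python3 - <<'E'
from plan import *
q0=np.array(env.sense()["q"]);rng=np.random.default_rng(2)
P,A=pose(-.05,gap=.015,back=.09)
c=[]
for k in range(20):
    q,e=ik(P,A,rng.uniform(LO,HI) if k else q0,w=1e-4)
    if e<2e-3: c.append((np.abs(q-q0).max(),q))
c.sort(key=lambda x:x[0]);qa=c[0][1];print(len(c),qa.round(2),c[0][0])
n=24;T=[]
for k in range(1,n+1):
    q=q0+(qa-q0)*k/n;p,a=fk(q,PR);T.append((p,a))
    print(k,p.round(3),a.as_euler('xyz').round(2),np.round(clear(p,a),3)) if k%4==0 else 0
Q=dls(q0,T);print(max(e for q,e in Q),Q[-1][0].round(2),max(np.abs(Q[k+1][0]-Q[k][0]).max() for k in range(n-1)))
# continue to hook
T2=[pose(-.05,gap=.015,back=b) for b in(.06,.03,0)]+[pose(f) for f in np.linspace(-.05,1.43,30)]
Q2=dls(Q[-1][0],T2);print(max(e for q,e in Q2),Q2[2][0].round(2),Q2[-1][0].round(2),np.abs(np.diff([q for q,e in Q2],axis=0)).max())
rows(T[7:24:8])
E
```

```text
12 [-0.8   0.78 -0.64  2.38  1.24  1.33 -1.09] 1.517644858425304
4 [ 0.347 -0.045  0.322] [-2.93  0.39  0.19] [0.178 9.    0.355]
8 [ 0.33  -0.046  0.264] [3.08 0.57 0.3 ] [0.135 9.    0.282]
12 [ 0.348 -0.042  0.221] [2.79 0.63 0.43] [0.097 9.    0.218]
16 [ 0.391 -0.003  0.184] [2.54 0.61 0.62] [0.057 9.    0.169]
20 [0.429 0.083 0.143] [2.39 0.54 0.91] [0.036 9.    0.126]
24 [0.425 0.208 0.093] [2.33 0.43 1.28] [0.106 9.    0.083]
1.70603005375525e-07 [-0.78  0.79 -0.67  2.38  1.24  1.35 -1.09] 0.06591681031983257
7.019309977707331e-07 [-0.68  0.9  -0.59  2.41  1.45  1.33 -1.17] [ 0.18  0.59 -0.93  1.55  0.51  1.22  0.85] 0.16654299518680746
[-0.0407, 0.0384, 0.1415] [-0.537, -0.479, -0.155]
[0.0328, 0.0304, 0.2229] [-1.163, -0.445, -0.61]
[0.0905, -0.1288, 0.3817] [-1.378, -0.024, -1.318]
```

arm_command(series=[{"dp": [-0.006, 0.006, 0.02], "dr": [-0.07, -0.065, -0.02], "fingers": 0}, {"dp": [-0.012, 0.011, 0.04], "dr": [-0.15, -0.14, -0.04], "fingers": 0}, {"dp": [-0.018, 0.017, 0.06], "dr": [-0.23, -0.205, -0.065], "fingers": 0}, {"dp": [-0.024, 0.022, 0.08], "dr": [-0.31, -0.275, -0.09], "fingers": 0}, {"dp": [-0.03, 0.028, 0.1], "dr": [-0.385, -0.345, -0.11], "fingers": 0}, {"dp": [-0.036, 0.034, 0.12], "dr": [-0.46, -0.41, -0.13], "fingers": 0}, {"dp": [-0.041, 0.038, 0.141], "dr": [-0.537, -0.479, -0.155], "fingers": 0}])

```text
clock: 2.82
eef_pos: [0.328, -0.046, 0.2648]
eef_rot: [3.073, 0.56, 0.297]
contact_force: [0.5, 0.4, -0.3]
width: 0.0008
```

```bash
python3 - <<'E'
from plan import *
from h import log
s=log();q0=np.array(s["q"]);print(s["clock"],q0.round(2),np.round(s["eef_pos"],3),fit()[0])
qa=np.array([-.78,.79,-.67,2.38,1.24,1.35,-1.09]);n=16
P,A=pose(-.05,gap=.015,back=.09);qa,e=ik(P,A,qa);print(e,np.round(qa,2))
T=[fk(q0+(qa-q0)*k/n,PR) for k in range(1,n+1)]
rows(T[1::2])
E
```

```text
2.8167 [ 0.25  0.36 -0.57  2.02  0.24  1.39 -0.14] [ 0.328 -0.046  0.265] 9.986150142588486e-08
5.2500089012252906e-08 [-0.78  0.79 -0.67  2.38  1.24  1.35 -1.09]
[0.0165, 0.0005, 0.0167] [-0.177, -0.037, -0.056]
[0.0398, -0.0011, 0.0262] [-0.359, -0.041, -0.12]
[0.0696, -0.0085, 0.0295] [-0.537, -0.012, -0.195]
[0.1045, -0.0254, 0.0289] [-0.705, 0.048, -0.281]
[0.1419, -0.0541, 0.0267] [-0.856, 0.135, -0.38]
[0.1783, -0.0962, 0.0261] [-0.984, 0.244, -0.494]
[0.2099, -0.1513, 0.0301] [-1.085, 0.369, -0.623]
[0.2329, -0.2174, 0.0414] [-1.152, 0.502, -0.768]
```

arm_command(series=[{"dp": [0.008, 0, 0.008], "dr": [-0.09, -0.02, -0.028], "fingers": 0}, {"dp": [0.0165, 0, 0.0167], "dr": [-0.177, -0.037, -0.056], "fingers": 0}, {"dp": [0.028, -0.001, 0.021], "dr": [-0.268, -0.039, -0.088], "fingers": 0}, {"dp": [0.04, -0.001, 0.026], "dr": [-0.359, -0.041, -0.12], "fingers": 0}, {"dp": [0.055, -0.005, 0.028], "dr": [-0.448, -0.026, -0.157], "fingers": 0}, {"dp": [0.07, -0.0085, 0.0295], "dr": [-0.537, -0.012, -0.195], "fingers": 0}, {"dp": [0.087, -0.017, 0.029], "dr": [-0.62, 0.018, -0.238], "fingers": 0}, {"dp": [0.1045, -0.0254, 0.029], "dr": [-0.705, 0.048, -0.281], "fingers": 0}, {"dp": [0.123, -0.04, 0.028], "dr": [-0.78, 0.092, -0.33], "fingers": 0}, {"dp": [0.142, -0.054, 0.027], "dr": [-0.856, 0.135, -0.38], "fingers": 0}])

```text
clock: 3.65
eef_pos: [0.4123, 0.0372, 0.1633]
eef_rot: [2.464, 0.568, 0.768]
contact_force: [0.6, -0.2, 1.1]
width: 0.0004
```

```bash
python3 - <<'E'
from plan import *
from h import log
s=log();q0=np.array(s["q"]);print(s["clock"],q0.round(2),np.round(s["eef_pos"],3))
qa=np.array([-.78,.79,-.67,2.38,1.24,1.35,-1.09]);n=6
P,A=pose(-.05,gap=.015,back=.09);qa,e=ik(P,A,qa);print(e,np.round(qa,2))
T=[fk(q0+(qa-q0)*k/n,PR) for k in range(1,n+1)]
T+=[pose(-.05,gap=.015,back=b) for b in(.06,.03,0.)]
rows(T);
E
```

```text
3.65 [-0.41  0.62 -0.62  2.24  0.86  1.35 -0.73] [0.412 0.037 0.163]
5.253847402963975e-08 [-0.78  0.79 -0.67  2.38  1.24  1.35 -1.09]
[0.0239, -0.0058, -0.0087] [-0.076, 0.054, -0.037]
[0.0487, -0.0144, -0.0195] [-0.146, 0.114, -0.074]
[0.0737, -0.026, -0.0321] [-0.212, 0.18, -0.112]
[0.0985, -0.041, -0.0464] [-0.271, 0.251, -0.152]
[0.1226, -0.0597, -0.0621] [-0.324, 0.327, -0.194]
[0.1454, -0.0822, -0.0788] [-0.37, 0.406, -0.237]
[0.1581, -0.0731, -0.0532] [-0.37, 0.406, -0.237]
[0.1708, -0.0641, -0.0276] [-0.37, 0.406, -0.237]
[0.1836, -0.055, -0.002] [-0.37, 0.406, -0.237]
```

arm_command(series=[{"dp": [0.024, -0.006, -0.009], "dr": [-0.076, 0.054, -0.037], "fingers": 0}, {"dp": [0.0487, -0.0144, -0.0195], "dr": [-0.146, 0.114, -0.074], "fingers": 0}, {"dp": [0.0737, -0.026, -0.032], "dr": [-0.212, 0.18, -0.112], "fingers": 0}, {"dp": [0.0985, -0.041, -0.0464], "dr": [-0.271, 0.251, -0.152], "fingers": 0}, {"dp": [0.1226, -0.0597, -0.062], "dr": [-0.324, 0.327, -0.194], "fingers": 0}, {"dp": [0.1454, -0.082, -0.079], "dr": [-0.37, 0.406, -0.237], "fingers": 0}, {"dp": [0.158, -0.073, -0.053], "dr": [-0.37, 0.406, -0.237], "fingers": 0}, {"dp": [0.171, -0.064, -0.028], "dr": [-0.37, 0.406, -0.237], "fingers": 0}, {"dp": [0.171, -0.064, -0.028], "dr": [-0.37, 0.406, -0.237], "fingers": 0}])

```text
clock: 4.4
eef_pos: [0.4623, 0.1742, 0.0539]
eef_rot: [2.338, 0.433, 1.272]
contact_force: [0.4, -0.7, 0.1]
width: 0.0004
```

```bash
python3 - <<'E'
from plan import *
from h import log
import cv2
s=log();print(s["clock"],np.round(s["q"],2),np.round(s["eef_pos"],3),np.round(s["contact_force"],1))
a=env.get_image("side")["color"][90:290,130:330];b=env.get_image("top")["color"][130:290,140:300]
o=np.hstack([cv2.resize(a,(400,400),interpolation=2),cv2.resize(b,(400,400),interpolation=2)])
cv2.imwrite("pics/c2.png",np.uint8(255*(o[:,:,::-1]/255.)**.6))
P,A=pose(-.05,gap=.015,back=.03);print(P.round(4),A.as_euler('xyz').round(3))
rows([pose(-.05,gap=.015),pose(-.05,gap=.004)]+[pose(f) for f in (-.05,0,.05)])
E
```

```text
4.4 [-0.71  0.87 -0.62  2.4   1.38  1.33 -1.14] [0.462 0.174 0.054] [ 0.4 -0.7  0.1]
[0.4619 0.1786 0.0557] [2.334 0.427 1.276]
[0.0025, 0.0011, 0.0292] [-0.006, 0.005, 0.0]
[0.0025, 0.0121, 0.0291] [-0.006, 0.005, 0.0]
[0.0025, 0.0161, 0.0291] [-0.006, 0.005, 0.0]
[-0.0025, 0.023, 0.0216] [-0.006, 0.005, 0.0]
[-0.0067, 0.0307, 0.0144] [-0.017, 0.022, 0.007]
```

View pics/c2.png

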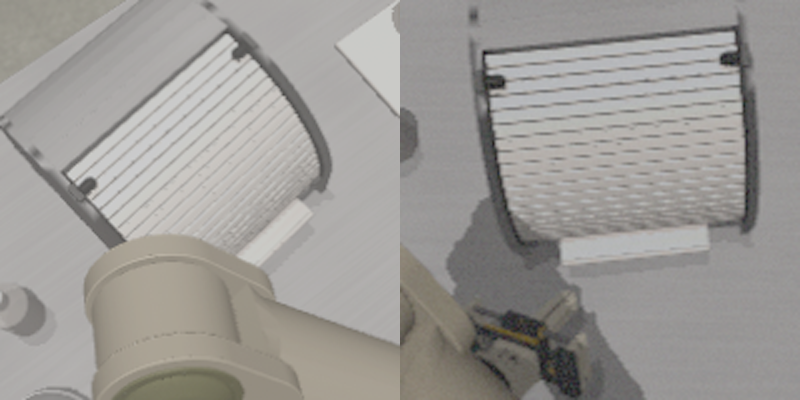

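arm_command(series=[{"dp": [0.001, 0.0005, 0.01], "dr": [-0.006, 0.005, 0], "fingers": 0}, {"dp": [0.002, 0.001, 0.02], "dr": [-0.006, 0.005, 0], "fingers": 0}, {"dp": [0.0025, 0.001, 0.029], "dr": [-0.006, 0.005, 0], "fingers": 0}, {"dp": [0.0025, 0.006, 0.029], "dr": [-0.006, 0.005, 0], "fingers": 0}, {"dp": [0.0025, 0.012, 0.029], "dr": [-0.006, 0.005, 0], "fingers": 0}, {"dp": [0.0025, 0.016, 0.029], "dr": [-0.006, 0.005, 0], "fingers": 0}, {"dp": [0, 0.0195, 0.0255], "dr": [-0.006, 0.005, 0], "fingers": 0}, {"dp": [-0.0025, 0.023, 0.0216], "dr": [-0.006, 0.005, 0], "fingers": 0}, {"dp": [-0.0025, 0.023, 0.0216], "dr": [-0.006, 0.005, 0], "fingers": 0}])

```text
clock: 5.25
eef_pos: [0.4909, 0.1666, 0.0604]
eef_rot: [2.332, 0.425, 1.278]
contact_force: [0.7, -0.6, -0.1]
width: 0.0005
```

```bash
python3 - <<'E'
from plan import *
from h import log
s=log();print(s["clock"],np.round(s["q"],2),np.round(s["contact_force"],1),np.round(np.array(s["eef_pos"])-pose(0)[0],4))
rows([pose(f) for f in np.arange(.04,.42,.04)])
E
```

```text
5.25 [-0.66  0.85 -0.6   2.39  1.43  1.32 -1.09] [ 0.7 -0.6 -0.1] [0.0002 0.0012 0.0024]
[-0.0035, 0.0043, -0.0037] [-0.006, 0.012, 0.005]
[-0.0068, 0.0107, -0.0092] [-0.014, 0.026, 0.01]
[-0.0099, 0.0174, -0.0145] [-0.022, 0.04, 0.015]
[-0.0129, 0.0243, -0.0196] [-0.03, 0.054, 0.02]
[-0.0157, 0.0314, -0.0245] [-0.038, 0.069, 0.024]
[-0.0184, 0.0388, -0.0292] [-0.045, 0.083, 0.028]
[-0.0209, 0.0464, -0.0336] [-0.052, 0.098, 0.032]
[-0.0233, 0.0542, -0.0378] [-0.059, 0.113, 0.035]
[-0.0254, 0.0622, -0.0417] [-0.065, 0.127, 0.038]
[-0.0275, 0.0703, -0.0454] [-0.072, 0.142, 0.041]
```

arm_command(series=[{"dp": [-0.0035, 0.0043, -0.0037], "dr": [-0.006, 0.012, 0.005], "fingers": 0}, {"dp": [-0.0068, 0.0107, -0.0092], "dr": [-0.014, 0.026, 0.01], "fingers": 0}, {"dp": [-0.01, 0.0174, -0.0145], "dr": [-0.022, 0.04, 0.015], "fingers": 0}, {"dp": [-0.01, 0.0174, -0.0145], "dr": [-0.022, 0.04, 0.015], "fingers": 0}])

```text
clock: 5.58
eef_pos: [0.4924, 0.1655, 0.0857]
eef_rot: [2.317, 0.387, 1.299]
contact_force: [-0.4, -0.1, 0.0]
width: 0.0004
```

```bash
python3 - <<'E'
from plan import *
from h import log
import cv2
s=log();print(s["clock"],np.round(s["q"],2),np.round(s["contact_force"],1),np.round(np.array(s["eef_pos"])-pose(.12)[0],4))
a=env.get_image("wrist")["color"];b=env.get_image("top")["color"][180:270,170:290]
o=np.hstack([cv2.resize(a,(400,300),interpolation=2),cv2.resize(b,(400,300),interpolation=2)])
cv2.imwrite("pics/c3.png",np.uint8(255*(o[:,:,::-1]/255.)**.6))
rows([pose(f) for f in np.arange(.16,.62,.04)])
E
```

```text
5.5833 [-0.64  0.79 -0.62  2.43  1.45  1.31 -1.1 ] [-0.4 -0.1  0. ] [ 0.     -0.0009  0.0006]
[-0.0026, 0.0075, -0.0058] [-0.008, 0.014, 0.005]
[-0.0051, 0.0148, -0.0106] [-0.016, 0.029, 0.009]
[-0.0075, 0.0223, -0.0152] [-0.023, 0.043, 0.013]
[-0.0098, 0.03, -0.0195] [-0.03, 0.058, 0.017]
[-0.0118, 0.0379, -0.0236] [-0.037, 0.073, 0.021]
[-0.0138, 0.046, -0.0275] [-0.043, 0.088, 0.024]
[-0.0155, 0.0543, -0.0311] [-0.05, 0.103, 0.027]
[-0.0171, 0.0627, -0.0344] [-0.056, 0.118, 0.029]
[-0.0185, 0.0713, -0.0374] [-0.062, 0.133, 0.032]
[-0.0197, 0.08, -0.0401] [-0.067, 0.148, 0.034]
[-0.0208, 0.0888, -0.0426] [-0.071, 0.164, 0.035]
[-0.0216, 0.0967, -0.0452] [-0.04, 0.192, 0.019]
```

View pics/c3.png

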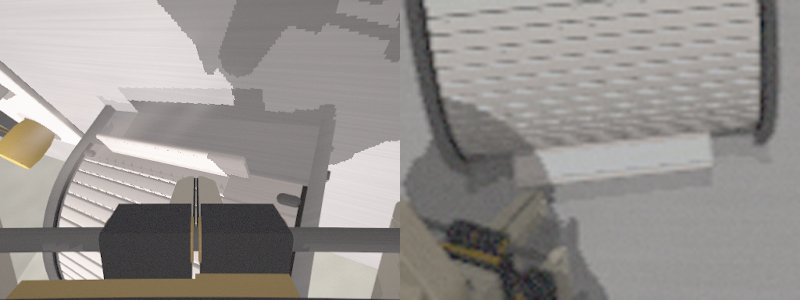

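```bash
cat >> h.py <<'E'
def proj(d,X):
    M=RR(np.array(d["rotation"]));v=M.inv().apply(np.atleast_2d(X)-np.array(d["origin"]))
    K=np.array([[d["fx"],0,d["cx"]],[0,d["fy"],d["cy"]],[0,0,1]])
    return cv2.projectPoints(v,np.zeros(3),np.zeros(3),K,np.float64(d["D"]))[0][:,0]
E
python3 - <<'E'
from plan import *
from h import *
W=env.get_image("wrist");T=env.get_image("top");s=env.sense()
print(W["origin"],np.array(W["rotation"]).round(3))
def lip(phi,y,rad,tt):
    r=np.array([-np.cos(phi),0,np.sin(phi)]);t=np.array([np.sin(phi),0,np.cos(phi)])
    return cab(*(np.array([.21,y,.09])+rad*r+tt*t))
for ph in(-.05,.12):
    X=[lip(ph,y,r,-.008) for y in(.1,-.1) for r in(.232,.194)]
    print(ph,proj(W,X).round(1).tolist(),proj(T,X).round(1).tolist())
print(proj(W,[s["eef_pos"]]),proj(T,[s["eef_pos"]]))
X=[cab(.004,sg*.157,.0) for sg in(1,-1)]+[cab(.004,sg*.157,.09) for sg in (1,-1)];print(proj(W,X).round(1).tolist())
im=W["color"].copy();cv2.imwrite("pics/c4.png",cv2.resize(im[60:320,60:450],None,fx=2,fy=2)[:,:,::-1])
E
```

```text
[0.30408293 0.25206883 0.16153247] [2.03  0.387 1.298]
-0.05 [[310.3, 200.9], [319.2, 228.5], [119.9, 169.0], [142.9, 191.1]] [[204.6, 236.2], [203.7, 225.0], [263.4, 230.5], [262.3, 219.4]]
0.12 [[291.6, 254.8], [306.3, 268.7], [96.4, 202.2], [126.1, 216.8]] [[203.3, 235.3], [202.6, 224.1], [263.9, 229.4], [262.7, 218.3]]
[[250.15218946 212.54129714]] [[217.44062937 231.84216731]]
[[419.7, 150.6], [136.1, 131.9], [398.7, 264.3], [93.4, 190.7]]
```

View pics/c4.png

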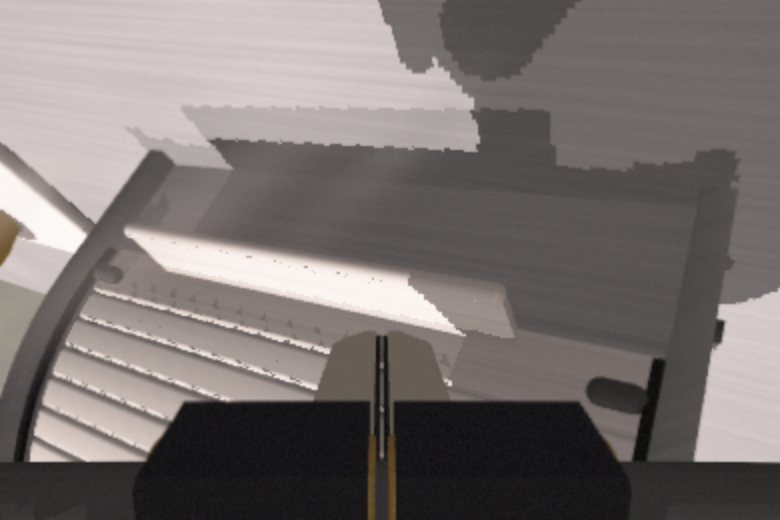

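```bash
python3 - <<'E'
from plan import *
from h import *
W=env.get_image("wrist");T=env.get_image("top");s=env.sense()
P=np.array(s["eef_pos"]);A=RR(s["eef_rot"]);d=A.apply([0,0,1])
for k in(0,.01,.02,.03): print(k,proj(W,[P-k*d]).round(1),proj(T,[P-k*d]).round(1))
Wr=RR(W["rotation"]);print((A.inv()*Wr).as_matrix().round(3),A.inv().apply(np.array(W["origin"])-P).round(4))
im=T["color"][205:265,180:250];cv2.imwrite("pics/c5.png",cv2.resize(np.uint8(255*(im/255.)**.6),None,fx=10,fy=10,interpolation=0)[:,:,::-1])
E
```

```text
0 [[249.8 212.9]] [[217.4 231.9]]
0.01 [[249.7 217.8]] [[215.9 233.6]]
0.02 [[249.7 223.2]] [[214.3 235.3]]
0.03 [[249.7 229. ]] [[212.8 237.1]]
[[ 1.    -0.001 -0.   ]
 [ 0.001  0.959  0.285]
 [ 0.    -0.285  0.959]] [ 0.0006 -0.0776 -0.207 ]
```

View pics/c5.png

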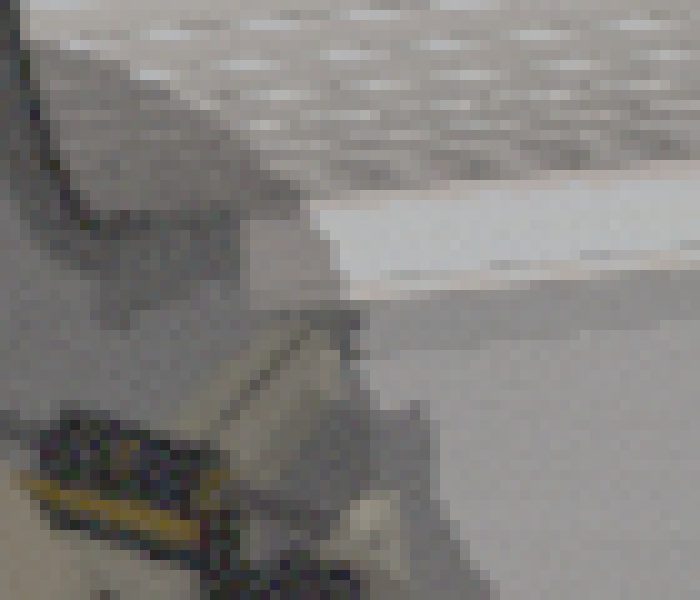

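```bash
python3 - <<'E'
from plan import *
from h import *
W=env.get_image("wrist");T=env.get_image("top");s=env.sense()
P=np.array(s["eef_pos"]);A=RR(s["eef_rot"]);d=A.apply([0,0,1]);n=A.apply([0,1,0]);print(Rc.inv().apply(n),Rc.inv().apply(d))
for k in(0,.01,.02,.03,.04,.05): print(k,proj(W,[P-k*d-.0075*n]).round(1),proj(T,[P-k*d+.0075*n]).round(1))
g=W["color"][:,:].astype(int)
for r in range(206,262,3): print(r,g[r,241].tolist(),g[r,247].tolist(),g[r,250].tolist(),g[r,260].tolist())
E
```

```text
[7.35055062e-01 5.61314939e-04 6.78007183e-01] [ 0.58148473 -0.51477611 -0.62998498]
0 [[249.6 203.8]] [[217.2 230.1]]
0.01 [[249.6 208.3]] [[215.7 231.8]]
0.02 [[249.5 213.2]] [[214.1 233.6]]
0.03 [[249.5 218.7]] [[212.5 235.3]]
0.04 [[249.4 224.7]] [[210.9 237.1]]
0.05 [[249.3 231.4]] [[209.3 238.9]]
206 [251, 245, 242] [251, 245, 242] [251, 245, 241] [251, 245, 241]
209 [250, 243, 239] [250, 243, 239] [250, 244, 240] [251, 245, 242]
212 [250, 244, 240] [251, 245, 242] [251, 245, 241] [249, 242, 238]
215 [239, 227, 222] [251, 244, 241] [250, 243, 240] [250, 244, 241]
218 [133, 121, 119] [233, 222, 217] [239, 226, 222] [237, 225, 221]
221 [134, 122, 118] [133, 121, 118] [131, 120, 118] [234, 223, 218]
224 [136, 125, 121] [134, 122, 118] [130, 119, 117] [133, 123, 118]
227 [104, 94, 85] [104, 95, 86] [107, 99, 95] [102, 92, 84]
230 [103, 95, 84] [101, 92, 84] [77, 71, 69] [103, 95, 84]
233 [104, 95, 84] [101, 92, 83] [78, 73, 71] [103, 94, 83]
236 [102, 95, 85] [100, 92, 82] [68, 62, 62] [101, 93, 84]
239 [100, 91, 82] [100, 92, 84] [69, 61, 59] [102, 95, 84]
242 [101, 91, 83] [78, 74, 66] [108, 99, 97] [103, 94, 85]
245 [102, 93, 83] [80, 74, 65] [72, 65, 65] [102, 94, 84]
248 [101, 93, 84] [80, 74, 65] [81, 75, 74] [102, 92, 83]
251 [103, 93, 84] [77, 73, 65] [89, 83, 82] [102, 94, 86]
254 [102, 93, 82] [61, 55, 51] [93, 86, 83] [104, 95, 86]
257 [102, 93, 83] [59, 53, 48] [91, 87, 83] [102, 93, 84]
260 [64, 58, 55] [58, 52, 50] [93, 85, 83] [63, 57, 53]
```

arm_command(series=[{"dp": [0, -0.01, -0.03], "dr": [0, 0, 0], "fingers": 0}, {"dp": [0, -0.03, -0.05], "dr": [0, 0, 0], "fingers": 0.2}, {"dp": [0, -0.04, -0.05], "dr": [0, 0, 0], "fingers": 0.2}, {"dp": [0, -0.04, -0.05], "dr": [0, 0, 0], "fingers": 0.2}])

```text
clock: 6.32
eef_pos: [0.4299, 0.1862, 0.0871]
eef_rot: [2.321, 0.388, 1.302]
contact_force: [0.6, -0.1, -0.2]
width: 0.0157
```

```bash
python3 - <<'E'
from h import *
s=log();print(s["clock"],s["width"]);W=env.get_image("wrist");np.save("w1.npy",W["color"])
E
```

```text
6.3167 0.015723164022054006
```

arm_command(series=[{"dp": [0, 0, 0], "dr": [0, 0, 0], "fingers": 1}, {"dp": [0, 0, 0], "dr": [0, 0, 0], "fingers": 1}, {"dp": [0, 0, 0], "dr": [0, 0, 0], "fingers": 1}, {"dp": [0, 0, 0], "dr": [0, 0, 0], "fingers": 1}, {"dp": [0, 0, 0], "dr": [0, 0, 0], "fingers": 1}, {"dp": [0, 0, 0], "dr": [0, 0, 0], "fingers": 1}, {"dp": [0, 0, 0], "dr": [0, 0, 0], "fingers": 1}, {"dp": [0, 0, 0], "dr": [0, 0, 0], "fingers": 1}])

```text
clock: 7.03
eef_pos: [0.4314, 0.1848, 0.0881]
eef_rot: [2.319, 0.388, 1.298]
contact_force: [1.5, -0.1, -0.1]
width: 0.0672
```

```bash
python3 - <<'E'
from h import *
s=log();print(s["clock"],s["width"]);W=env.get_image("wrist")
a=np.load("w1.npy");o=np.hstack([a[150:384:,90:420],W["color"][150:384,90:420]])
cv2.imwrite("pics/c6.png",cv2.resize(o,None,fx=1.2,fy=1.2)[:,:,::-1])
P=np.array(s["eef_pos"]);A=RR(s["eef_rot"]);d=A.apply([0,0,1]);n=A.apply([0,1,0]);x=A.apply([1,0,0])
for k in(0,.02,.04): print(k,(proj(W,[P-k*d-.0075*n+u*x for u in(-.055,-.017,.017,.055)])-[90,150]).round(1).tolist())
E
```

```text
7.0333 0.06721424545696819
0 [[85.9, 54.0], [136.9, 53.9], [182.4, 53.9], [233.4, 53.9]]
0.02 [[78.7, 63.4], [134.6, 63.4], [184.5, 63.4], [240.4, 63.4]]
0.04 [[69.9, 74.9], [131.8, 74.9], [187.1, 74.8], [249.0, 74.9]]
```

View pics/c6.png

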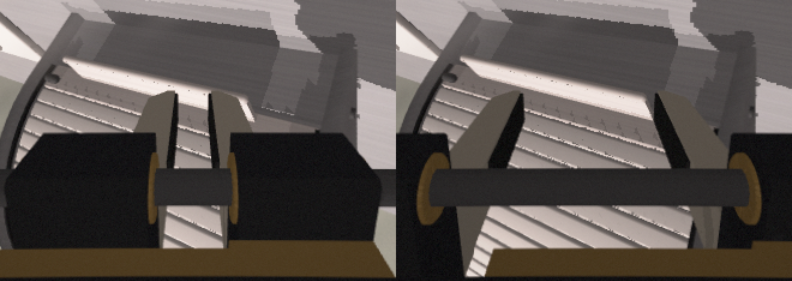

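```bash
cat >> fk.py <<'E'
TIP=.041
def clear(P,A):
    """margins of body box (from k=.084): over shutter/cheeks (radius), table"""
    g=np.array(np.meshgrid(np.linspace(-.094,.094,13),[-.0375,0,.0375],np.linspace(-.084,-.25,9))).reshape(3,-1).T
    w=A.apply(g)+P;c=Rc.inv().apply(w-C);a=np.abs(c[:,1])
    rad=np.where(c[:,2]>.09,np.hypot(c[:,0]-.21,c[:,2]-.09),.21-c[:,0])
    return min((rad-.206)[(a<.168)&(a>.146)].min(initial=9),(rad-.196)[a<=.146].min(initial=9)),w[:,2].min()
E
python3 - <<'E'
from fk import *
import itertools
phis=np.linspace(-.05,1.44,12);rng=np.random.default_rng(1)
out=[]
for y,a0,be,ap,s in itertools.product((-.02,.02,.06,.09),(35,42,48),(-30,-45,-55),(8,20),(.056,)):
    f=lambda ph:(max(np.radians(a0),min(ph+np.radians(ap),np.radians(90))),np.radians(be)*max(0,(1.4-max(ph,0))/1.4))
    m=np.min([clear(*hookpose(ph,*f(ph),y,1,s)) for ph in phis],axis=0)
    if m[0]<.004 or m[1]<.02: continue
    for k in range(8):
        q,e=ik(*hookpose(-.05,*f(-.05),y,1,s),rng.uniform(LO,HI),w=1e-4)
        if e<2e-3: break
    else: continue
    q1=q
    for ph in phis:
        q,e=ik(*hookpose(ph,*f(ph),y,1,s),q,w=1e-3)
        if e>4e-3: break
    print(y,a0,be,ap,s,m.round(3),e<4e-3,round(ph,2),q1.round(2).tolist(),q.round(2).tolist())
E
```

```text
0.09 35 -30 8 0.056 [0.006 0.024] False 0.22 [-0.75, 0.97, -0.48, 2.51, 1.74, 1.38, -1.49] [-0.37, 1.03, -1.09, 2.51, 1.62, 1.81, -1.26]
0.09 35 -30 20 0.056 [0.006 0.024] False 0.22 [-0.74, 0.97, -0.48, 2.51, 1.74, 1.39, -1.48] [-0.37, 1.03, -1.09, 2.51, 1.62, 1.81, -1.26]
0.09 42 -30 8 0.056 [0.005 0.03 ] True 1.44 [-0.43, 1.01, -0.89, 2.48, 1.69, 1.57, -1.23] [0.25, 0.77, -1.23, 1.54, 0.73, 1.36, 0.64]
0.09 42 -30 20 0.056 [0.005 0.03 ] True 1.44 [-0.51, 0.96, -0.75, 2.49, 1.71, 1.44, -1.26] [0.25, 0.76, -1.21, 1.54, 0.72, 1.35, 0.65]
0.09 48 -30 8 0.056 [0.005 0.036] True 1.44 [-0.49, 0.87, -0.69, 2.47, 1.73, 1.24, -1.15] [0.2, 0.7, -1.08, 1.54, 0.63, 1.28, 0.72]
0.09 48 -30 20 0.056 [0.005 0.036] True 1.44 [-0.63, 0.81, -0.46, 2.48, 1.78, 1.08, -1.2] [0.11, 0.62, -0.87, 1.55, 0.5, 1.2, 0.84]
```

```bash
cat >> fk.py <<'E'
def clear(P,A):
    G=lambda w,k0,k1:np.array(np.meshgrid(np.linspace(-w,w,13),[-.0375,0,.0375],np.linspace(-k0,-k1,7))).reshape(3,-1).T
    w=A.apply(np.r_[G(.05,.082,.11),G(.094,.105,.25)])+P;c=Rc.inv().apply(w-C);a=np.abs(c[:,1])
    rad=np.where(c[:,2]>.09,np.hypot(c[:,0]-.21,c[:,2]-.09),.21-c[:,0])
    return min((rad-.206)[(a<.168)&(a>.146)].min(initial=9),(rad-.196)[a<=.146].min(initial=9)),w[:,2].min()
E
python3 - <<'E'
from fk import *
import itertools
phis=np.linspace(-.05,1.44,12);rng=np.random.default_rng(1)
for y,a0,be,ap,s in itertools.product((0,.03,.06,.08),(38,42,46),(-30,-38,-45),(8,20),(.056,.06)):
    f=lambda ph:(max(np.radians(a0),min(ph+np.radians(ap),np.radians(90))),np.radians(be)*max(0,(1.4-max(ph,0))/1.4))
    m=np.min([clear(*hookpose(ph,*f(ph),y,1,s)) for ph in phis],axis=0)
    if m[0]<.012 or m[1]<.02: continue
    for k in range(8):
        q,e=ik(*hookpose(-.05,*f(-.05),y,1,s),rng.uniform(LO,HI),w=1e-4)
        if e<2e-3: break
    else: continue
    q1=q
    for ph in phis:
        q,e=ik(*hookpose(ph,*f(ph),y,1,s),q,w=1e-3)
        if e>4e-3: break
    print(y,a0,be,ap,s,m.round(3),e<4e-3,round(ph,2),q1.round(2).tolist(),q.round(2).tolist())
E
```

```text
0.03 42 -38 8 0.056 [0.013 0.038] False 0.22 [-0.3, 1.04, -0.95, 2.5, 1.64, 1.63, -1.16] [-0.14, 1.02, -1.24, 2.51, 1.58, 1.77, -1.03]
0.03 42 -38 20 0.056 [0.013 0.038] False 0.22 [-0.5, 0.92, -0.62, 2.51, 1.7, 1.34, -1.22] [-0.14, 1.02, -1.24, 2.51, 1.58, 1.77, -1.03]
0.03 46 -38 8 0.056 [0.013 0.042] True 1.44 [-0.14, 1.14, -1.2, 2.48, 1.61, 1.78, -1.02] [0.34, 0.75, -1.22, 1.56, 0.72, 1.34, 0.72]
0.03 46 -38 20 0.056 [0.013 0.042] True 1.44 [-0.6, 0.83, -0.41, 2.51, 1.76, 1.09, -1.18] [0.34, 0.75, -1.21, 1.56, 0.71, 1.33, 0.73]
0.08 38 -30 8 0.056 [0.018 0.036] False 0.09 [-0.49, 1.04, -0.81, 2.51, 1.7, 1.61, -1.35] [-0.34, 1.08, -1.09, 2.51, 1.63, 1.81, -1.25]
0.08 38 -30 8 0.06 [0.015 0.034] False 0.09 [-0.52, 1.02, -0.75, 2.51, 1.72, 1.55, -1.36] [-0.34, 1.09, -1.09, 2.51, 1.65, 1.81, -1.24]
0.08 38 -30 20 0.056 [0.018 0.036] False 0.09 [-0.49, 1.04, -0.81, 2.51, 1.7, 1.61, -1.35] [-0.34, 1.08, -1.09, 2.51, 1.63, 1.81, -1.25]
0.08 38 -30 20 0.06 [0.015 0.034] False 0.09 [-0.48, 1.04, -0.81, 2.51, 1.71, 1.61, -1.34] [-0.34, 1.09, -1.09, 2.51, 1.65, 1.81, -1.24]
0.08 38 -38 8 0.
[... 1166 characters left out ...]
76, -1.23, 1.55, 0.73, 1.35, 0.65]
0.08 46 -30 8 0.06 [0.014 0.041] True 1.44 [-0.43, 0.93, -0.77, 2.49, 1.74, 1.37, -1.18] [0.25, 0.75, -1.18, 1.55, 0.7, 1.32, 0.67]
0.08 46 -30 20 0.056 [0.017 0.044] True 1.44 [-0.61, 0.84, -0.5, 2.5, 1.79, 1.15, -1.25] [0.24, 0.73, -1.15, 1.55, 0.68, 1.31, 0.69]
0.08 46 -30 20 0.06 [0.014 0.041] True 1.44 [-0.31, 1.02, -0.99, 2.48, 1.7, 1.56, -1.12] [0.26, 0.76, -1.21, 1.55, 0.73, 1.34, 0.65]
0.08 46 -38 8 0.056 [0.012 0.042] True 1.44 [-1.02, 0.81, 0.09, 2.46, 1.78, 0.72, -1.25] [-0.13, 0.52, -0.42, 1.57, 0.23, 1.1, 1.08]
0.08 46 -38 20 0.056 [0.012 0.042] True 1.44 [-1.12, 0.82, 0.23, 2.47, 1.85, 0.62, -1.31] [-0.18, 0.51, -0.32, 1.58, 0.18, 1.09, 1.13]
```

```bash
cat > plan.py <<'E'
from fk import *
from h import env,rows,RR
A0=np.radians(40);BE=np.radians(-38);Y=.076;S=.056
def pose(phi,gap=0.,back=0.,s=S):
    al=max(A0,min(phi+np.radians(15),np.radians(90)));b=BE*max(0,(1.4-max(phi,0))/1.4)
    P,A=hookpose(phi,al,b,Y,1,s,gap); return P-A.apply([0,0,back]),A
E
python3 - <<'E'
from plan import *
s=env.sense();q0=np.array(s["q"]);print(q0.round(2),np.round(s["eef_pos"],3))
T=[pose(-.05,gap=.018,back=b) for b in(.07,.05,.02,0)]
q=q0
for P,A in T: q,e=ik(P,A,q,w=1e-3);print(e,q.round(2),clear(P,A))
for f in np.linspace(-.05,1.43,16): q,e=ik(*pose(f),q,w=1e-3);print(round(f,2),round(e,5),q.round(2),np.round(clear(*pose(f)),3)) if e>1e-3 or f in(-.05,1.43) else 0
rows(T)
E
```

```text
[-0.77  0.8  -0.67  2.46  1.32  1.33 -1.2 ] [0.431 0.185 0.088]
1.8302795196101272e-07 [-0.74  0.86 -0.65  2.47  1.45  1.33 -1.26] (np.float64(0.05971065037512577), np.float64(0.06823961816516777))
6.380186784449293e-08 [-0.71  0.89 -0.63  2.47  1.5   1.33 -1.27] (np.float64(0.04652469456176314), np.float64(0.055383865971436984))
9.581816484693921e-08 [-0.67  0.93 -0.6   2.47  1.58  1.34 -1.29] (np.float64(0.03350160141204653), np.float64(0.036100237680840794))
6.149497983054532e-08 [-0.64  0.95 -0.58  2.47  1.63  1.34 -1.29] (np.float64(0.02555903001345669), np.float64(0.02324448548711))
-0.05 0.0 [-0.62  0.92 -0.58  2.44  1.63  1.33 -1.23] [0.013 0.036]
1.43 0.0 [ 0.18  0.66 -0.98  1.56  0.57  1.24  0.79] [0.055 0.341]
[0.0208, -0.0034, 0.0304] [-0.007, 0.049, 0.005]
[0.0218, -0.0032, 0.0504] [-0.007, 0.049, 0.005]
[0.0232, -0.003, 0.0803] [-0.007, 0.049, 0.005]
[0.0242, -0.0029, 0.1003] [-0.007, 0.049, 0.005]
```

arm_command(series=[{"dp": [0.01, -0.002, 0.01], "dr": [-0.004, 0.025, 0], "fingers": 0}, {"dp": [0.021, -0.003, 0.02], "dr": [-0.007, 0.049, 0.005], "fingers": 0}, {"dp": [0.021, -0.003, 0.03], "dr": [-0.007, 0.049, 0.005], "fingers": 0}, {"dp": [0.021, -0.003, 0.03], "dr": [-0.007, 0.049, 0.005], "fingers": 0}, {"dp": [0.021, -0.003, 0.03], "dr": [-0.007, 0.049, 0.005], "fingers": 0}, {"dp": [0.021, -0.003, 0.03], "dr": [-0.007, 0.049, 0.005], "fingers": 0}, {"dp": [0.022, -0.003, 0.05], "dr": [-0.007, 0.049, 0.005], "fingers": 0}, {"dp": [0.023, -0.003, 0.075], "dr": [-0.007, 0.049, 0.005], "fingers": 0}, {"dp": [0.024, -0.003, 0.1], "dr": [-0.007, 0.049, 0.005], "fingers": 0}, {"dp": [0.024, -0.003, 0.1], "dr": [-0.007, 0.049, 0.005], "fingers": 0}])

```text
clock: 7.92
eef_pos: [0.5001, 0.1591, 0.0127]
eef_rot: [2.324, 0.353, 1.33]
contact_force: [0.1, -1.0, 0.8]
width: 0.0141
```

```bash
python3 - <<'E'
from plan import *
s=env.sense();print(s["clock"],np.round(s["q"],2),np.round(s["contact_force"],1),np.round(np.array(s["eef_pos"])-pose(-.05,gap=.018)[0],4))
rows([pose(-.05,gap=.009),pose(-.05,gap=0.)]+[pose(f) for f in(-.03,-.01,.02,.05)])
E
```

```text
7.9167 [-0.64  0.96 -0.57  2.47  1.63  1.34 -1.3 ] [ 0.1 -1.   0.8] [ 0.0009 -0.0025 -0.001 ]
[0.0017, 0.0093, -0.0023] [-0.001, 0.004, -0.001]
[0.0018, 0.0183, -0.0023] [-0.001, 0.004, -0.001]
[0.0001, 0.0211, -0.0054] [-0.001, 0.004, -0.001]
[-0.0016, 0.0241, -0.0085] [-0.001, 0.004, -0.001]
[-0.0036, 0.0288, -0.013] [-0.004, 0.011, 0.001]
[-0.0054, 0.0337, -0.0173] [-0.009, 0.021, 0.003]
```

arm_command(series=[{"dp": [0.001, 0.005, -0.001], "dr": [0, 0.004, 0], "fingers": 0}, {"dp": [0.0017, 0.0093, -0.0023], "dr": [0, 0.004, 0], "fingers": 0}, {"dp": [0.0018, 0.014, -0.0023], "dr": [0, 0.004, 0], "fingers": 0}, {"dp": [0.0018, 0.0183, -0.0023], "dr": [0, 0.004, 0], "fingers": 0}, {"dp": [0, 0.021, -0.0054], "dr": [0, 0.004, 0], "fingers": 0}, {"dp": [-0.0016, 0.024, -0.0085], "dr": [0, 0.004, 0], "fingers": 0}, {"dp": [-0.0036, 0.0288, -0.013], "dr": [-0.004, 0.011, 0.001], "fingers": 0}, {"dp": [-0.0054, 0.0337, -0.0173], "dr": [-0.009, 0.021, 0.003], "fingers": 0}, {"dp": [-0.0054, 0.0337, -0.0173], "dr": [-0.009, 0.021, 0.003], "fingers": 0}])

```text
clock: 8.67
eef_pos: [0.5099, 0.1673, 0.0509]
eef_rot: [2.322, 0.332, 1.35]
contact_force: [-8.3, 1.5, -5.2]
width: 0.0005
```

```bash
python3 - <<'E'
from plan import *
s=env.sense();print(s["clock"],np.round(s["q"],2),np.round(s["contact_force"],1),np.round(np.array(s["eef_pos"])-pose(.05)[0],4))
rows([pose(f) for f in np.arange(.09,.46,.04)])
E
```

```text
8.6667 [-0.62  0.86 -0.59  2.46  1.61  1.31 -1.21] [-8.3  1.5 -5.2] [-0.0021  0.0034  0.0021]
[-0.0041, 0.0067, -0.0016] [-0.006, 0.005, 0.004]
[-0.0061, 0.0138, -0.0069] [-0.012, 0.019, 0.007]
[-0.008, 0.0211, -0.0121] [-0.018, 0.032, 0.01]
[-0.0097, 0.0287, -0.017] [-0.023, 0.045, 0.013]
[-0.0113, 0.0365, -0.0217] [-0.029, 0.059, 0.015]
[-0.0127, 0.0444, -0.0261] [-0.034, 0.072, 0.017]
[-0.014, 0.0526, -0.0302] [-0.039, 0.086, 0.019]
[-0.0152, 0.0609, -0.0341] [-0.044, 0.1, 0.021]
[-0.0162, 0.0694, -0.0377] [-0.048, 0.113, 0.022]
[-0.0169, 0.0773, -0.0412] [-0.04, 0.131, 0.018]
```

arm_command(series=[{"dp": [-0.0041, 0.0067, -0.0016], "dr": [-0.006, 0.005, 0.004], "fingers": 0}, {"dp": [-0.0061, 0.0138, -0.0069], "dr": [-0.012, 0.019, 0.007], "fingers": 0}, {"dp": [-0.008, 0.0211, -0.0121], "dr": [-0.018, 0.032, 0.01], "fingers": 0}, {"dp": [-0.0097, 0.0287, -0.017], "dr": [-0.023, 0.045, 0.013], "fingers": 0}, {"dp": [-0.0097, 0.0287, -0.017], "dr": [-0.023, 0.045, 0.013], "fingers": 0}])

```text
clock: 9.08
eef_pos: [0.5164, 0.1671, 0.0849]
eef_rot: [2.308, 0.293, 1.377]
contact_force: [-10.7, 1.6, -2.9]
width: 0.0004
```

```bash
python3 - <<'E'
from plan import *
s=env.sense();print(s["clock"],np.round(s["q"],2),np.round(s["contact_force"],1),np.round(np.array(s["eef_pos"])-pose(.21)[0],4))
rows([pose(f) for f in np.arange(.26,.73,.05)])
E
```

```text
9.0833 [-0.59  0.78 -0.61  2.49  1.63  1.29 -1.18] [-10.7   1.6  -2.9] [-0.0008 -0.0001  0.0001]
[-0.0014, 0.0104, -0.0051] [-0.008, 0.016, 0.004]
[-0.0028, 0.0206, -0.0103] [-0.014, 0.033, 0.006]
[-0.0039, 0.031, -0.0151] [-0.02, 0.05, 0.009]
[-0.0049, 0.0417, -0.0195] [-0.026, 0.068, 0.011]
[-0.0054, 0.0513, -0.0237] [-0.009, 0.092, 0.004]
[-0.0054, 0.0597, -0.0278] [0.033, 0.124, -0.012]
[-0.0053, 0.0683, -0.0316] [0.075, 0.154, -0.027]
[-0.005, 0.077, -0.035] [0.118, 0.184, -0.04]
[-0.0047, 0.0858, -0.038] [0.161, 0.212, -0.052]
[-0.0043, 0.0947, -0.0407] [0.205, 0.238, -0.064]
```

```bash
python3 - <<'E'
from plan import *
from h import *
S_=env.get_image("side");g=cv2.cvtColor(S_["color"],cv2.COLOR_RGB2GRAY)
def lip(phi,y,rad,tt):
    r=np.array([-np.cos(phi),0,np.sin(phi)]);t=np.array([np.sin(phi),0,np.cos(phi)])
    return cab(*(np.array([.21,y,.09])+rad*r+tt*t))
for ph in(-.05,.15,.21): print(ph,proj(S_,[lip(ph,y,r,-.006) for y in(-.1,-.05) for r in(.232,.194)]).round(1).tolist())
for c in(272,278,284,288): print(c,g[175:225,c].tolist())
W=env.get_image("wrist")
for ph in(-.05,.15,.21): print(ph,proj(W,[lip(ph,y,r,-.006) for y in(.1,-.1) for r in(.232,.194)]).round(1).tolist())
cv2.imwrite("pics/c7.png",cv2.resize(W["color"][120:330,60:450],None,fx=2,fy=2)[:,:,::-1])
E
```

```text
-0.05 [[287.1, 197.1], [278.5, 188.5], [275.7, 208.0], [267.1, 199.2]]
0.15 [[288.1, 192.9], [279.1, 184.8], [276.3, 204.1], [267.4, 195.8]]
0.21 [[288.0, 191.1], [279.0, 183.3], [276.0, 202.5], [267.1, 194.4]]
272 [117, 117, 118, 118, 119, 118, 123, 122, 102, 98, 98, 111, 116, 117, 116, 117, 117, 118, 118, 117, 118, 118, 119, 118, 119, 119, 120, 120, 119, 120, 120, 120, 120, 121, 121, 121, 121, 121, 121, 121, 122, 122, 121, 122, 122, 102, 120, 122, 123, 124]
278 [130, 118, 108, 106, 107, 108, 109, 109, 109, 118, 114, 99, 98, 99, 103, 105, 106, 107, 106, 107, 108, 109, 108, 109, 110, 110, 111, 111, 111, 111, 111, 112, 112, 112, 113, 113, 114, 114, 114, 114, 114, 115, 115, 115, 115, 115, 99, 118, 118, 119]
284 [113, 102, 101, 95, 81, 107, 106, 102, 101, 101, 101, 101, 100, 106, 113, 105, 99, 98, 98, 97, 95, 91, 87, 89, 91, 92, 92, 92, 95, 95, 95, 96, 97, 97, 99, 99, 100, 101, 101, 102, 102, 103, 104, 104, 104, 105, 105, 106, 100, 113]
288 [64, 59, 60, 65, 62, 75, 65, 63, 66, 86, 99, 100, 101, 100, 101, 100, 101, 111, 109, 99, 98, 98, 98, 98, 98, 97, 98, 97, 98, 97, 98, 96, 103, 106, 103, 103, 96, 91, 86, 84, 85, 87, 88, 89, 89, 92, 92, 93, 94, 95]
-0.05 [[309.1, 183.0], [315.3, 212.7], [83.3, 159.3], [112.0, 183.6]]
0.15 [[292.1, 255.6], [304.0, 265.3], [54.0, 206.6], [92.0, 219.5]]
0.21 [[286.9, 281.3], [300.6, 283.2], [46.3, 223.1], [86.9, 231.6]]
```

View pics/c7.png

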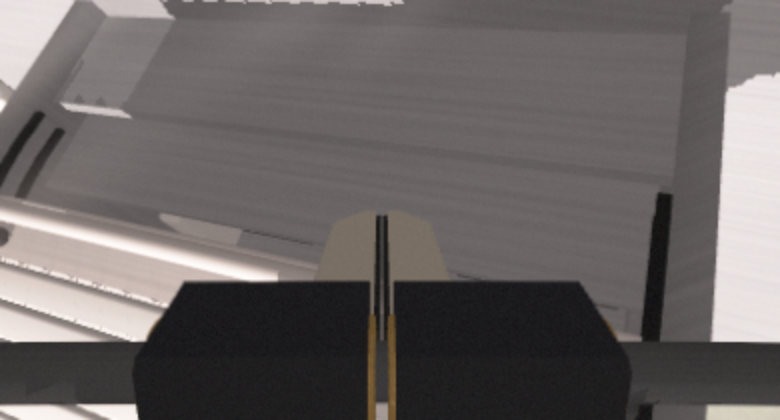

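arm_command(series=[{"dp": [-0.0014, 0.0104, -0.0051], "dr": [-0.008, 0.016, 0.004], "fingers": 0}, {"dp": [-0.0028, 0.0206, -0.0103], "dr": [-0.014, 0.033, 0.006], "fingers": 0}, {"dp": [-0.0039, 0.031, -0.0151], "dr": [-0.02, 0.05, 0.009], "fingers": 0}, {"dp": [-0.0049, 0.0417, -0.0195], "dr": [-0.026, 0.068, 0.011], "fingers": 0}, {"dp": [-0.0054, 0.0513, -0.0237], "dr": [-0.009, 0.092, 0.004], "fingers": 0}, {"dp": [-0.0054, 0.0597, -0.0278], "dr": [0.033, 0.124, -0.012], "fingers": 0}, {"dp": [-0.0053, 0.0683, -0.0316], "dr": [0.075, 0.154, -0.027], "fingers": 0}, {"dp": [-0.005, 0.077, -0.035], "dr": [0.118, 0.184, -0.04], "fingers": 0}])

```text
clock: 9.85
eef_pos: [0.5451, 0.1794, 0.1631]
eef_rot: [2.465, 0.188, 1.537]
contact_force: [-3.8, -1.6, -6.4]
width: 0.0004
```

```bash
python3 - <<'E'
from plan import *
s=env.sense();print(s["clock"],np.round(s["q"],2),np.round(s["contact_force"],1),np.round(np.array(s["eef_pos"])-pose(.61)[0],4))
rows([pose(f) for f in np.arange(.66,1.12,.05)])
E
```

```text
9.85 [-0.32  0.47 -0.66  2.4   1.61  0.91 -0.71] [-3.8 -1.6 -6.4] [-0.0002 -0.0008 -0.0004]
[0.0013, 0.0089, -0.0043] [0.042, 0.029, -0.008]
[0.002, 0.0175, -0.0079] [0.087, 0.056, -0.017]
[0.0026, 0.0262, -0.0111] [0.131, 0.082, -0.025]
[0.0033, 0.035, -0.0139] [0.177, 0.106, -0.032]
[0.004, 0.0439, -0.0164] [0.223, 0.128, -0.038]
[0.0047, 0.0529, -0.0183] [0.27, 0.148, -0.043]
[0.0054, 0.0619, -0.0199] [0.317, 0.166, -0.048]
[0.006, 0.0709, -0.021] [0.365, 0.182, -0.053]
[0.0067, 0.08, -0.0217] [0.413, 0.196, -0.057]
[0.0073, 0.0891, -0.022] [0.462, 0.208, -0.061]
```

arm_command(series=[{"dp": [0.0013, 0.0089, -0.0043], "dr": [0.042, 0.029, -0.008], "fingers": 0}, {"dp": [0.002, 0.0175, -0.0079], "dr": [0.087, 0.056, -0.017], "fingers": 0}, {"dp": [0.0026, 0.0262, -0.0111], "dr": [0.131, 0.082, -0.025], "fingers": 0}, {"dp": [0.0033, 0.035, -0.0139], "dr": [0.177, 0.106, -0.032], "fingers": 0}, {"dp": [0.004, 0.0439, -0.0164], "dr": [0.223, 0.128, -0.038], "fingers": 0}, {"dp": [0.0047, 0.0529, -0.0183], "dr": [0.27, 0.148, -0.043], "fingers": 0}, {"dp": [0.0054, 0.0619, -0.0199], "dr": [0.317, 0.166, -0.048], "fingers": 0}, {"dp": [0.006, 0.0709, -0.021], "dr": [0.365, 0.182, -0.053], "fingers": 0}, {"dp": [0.0067, 0.08, -0.0217], "dr": [0.413, 0.196, -0.057], "fingers": 0}, {"dp": [0.0073, 0.0891, -0.022], "dr": [0.462, 0.208, -0.061], "fingers": 0}])

```text
clock: 10.68
eef_pos: [0.6002, 0.1972, 0.2336]
eef_rot: [2.947, 0.029, 1.678]
contact_force: [-4.6, 0.2, -4.0]
width: 0.0007
```

```bash
python3 - <<'E'
from plan import *
s=env.sense();print(s["clock"],np.round(s["q"],2),np.round(s["contact_force"],1),np.round(np.array(s["eef_pos"])-pose(1.11)[0],4))
f=[1.16,1.21,1.26,1.31,1.34,1.36,1.38,1.40,1.415,1.43];print(f);rows([pose(x) for x in f])
E
```

```text
10.6833 [ 0.14  0.47 -0.86  1.89  0.63  0.87  0.65] [-4.6  0.2 -4. ] [-0.0013 -0.0012  0.0003]
[1.16, 1.21, 1.26, 1.31, 1.34, 1.36, 1.38, 1.4, 1.415, 1.43]
[0.0015, 0.0096, -0.0033] [0.047, 0.013, -0.003]
[0.0018, 0.018, -0.0066] [0.096, 0.02, -0.003]
[0.0021, 0.0266, -0.0096] [0.146, 0.026, -0.004]
[0.0022, 0.0353, -0.0121] [0.195, 0.029, -0.004]
[0.0022, 0.0421, -0.0127] [0.195, 0.029, -0.004]
[0.0022, 0.0466, -0.013] [0.195, 0.029, -0.004]
[0.0022, 0.0512, -0.0132] [0.195, 0.029, -0.004]
[0.0022, 0.0558, -0.0132] [0.195, 0.029, -0.004]
[0.0022, 0.0592, -0.0133] [0.195, 0.029, -0.004]
[0.0022, 0.0626, -0.0132] [0.195, 0.029, -0.004]
```

arm_command(series=[{"dp": [0.0015, 0.0096, -0.0033], "dr": [0.047, 0.013, -0.003], "fingers": 0}, {"dp": [0.0018, 0.018, -0.0066], "dr": [0.096, 0.02, -0.003], "fingers": 0}, {"dp": [0.0021, 0.0266, -0.0096], "dr": [0.146, 0.026, -0.004], "fingers": 0}, {"dp": [0.0022, 0.0353, -0.0121], "dr": [0.195, 0.029, -0.004], "fingers": 0}, {"dp": [0.0022, 0.0421, -0.0127], "dr": [0.195, 0.029, -0.004], "fingers": 0}, {"dp": [0.0022, 0.0466, -0.013], "dr": [0.195, 0.029, -0.004], "fingers": 0}, {"dp": [0.0022, 0.0512, -0.0132], "dr": [0.195, 0.029, -0.004], "fingers": 0}])

```text
clock: 11.27
eef_pos: [0.645, 0.2042, 0.255]
eef_rot: [-3.139, 0.004, 1.685]
contact_force: [-18.3, -6.4, 2.5]
width: 0.0005
```

```bash
python3 - <<'E'
from plan import *
s=env.sense();print(s["clock"],np.round(s["q"],2),np.round(s["contact_force"],1),np.round(np.array(s["eef_pos"])-pose(1.38)[0],4))
f=[1.39,1.4,1.41,1.42,1.43,1.44,1.45,1.46];print(f);rows([pose(x) for x in f])
E
```

```text
11.2667 [ 0.14  0.61 -0.88  1.6   0.5   1.18  0.84] [-18.3  -6.4   2.5] [-0.0023 -0.001  -0.0014]
[1.39, 1.4, 1.41, 1.42, 1.43, 1.44, 1.45, 1.46]
[0.0007, 0.0046, -0.0019] [-0.003, 0.004, -0.0]
[0.0007, 0.0068, -0.0024] [-0.003, 0.004, -0.0]
[0.0007, 0.009, -0.0028] [-0.003, 0.004, -0.0]
[0.0007, 0.0113, -0.0033] [-0.003, 0.004, -0.0]
[0.0007, 0.0135, -0.0037] [-0.003, 0.004, -0.0]
[0.0007, 0.0158, -0.0041] [-0.003, 0.004, -0.0]
[0.0007, 0.018, -0.0045] [-0.003, 0.004, -0.0]
[0.0007, 0.0203, -0.0048] [-0.003, 0.004, -0.0]
```

arm_command(series=[{"dp": [0.0007, 0.0046, -0.0019], "dr": [-0.003, 0.004, 0], "fingers": 0}, {"dp": [0.0007, 0.0068, -0.0024], "dr": [-0.003, 0.004, 0], "fingers": 0}, {"dp": [0.0007, 0.009, -0.0028], "dr": [-0.003, 0.004, 0], "fingers": 0}])

```text
clock: 11.52
eef_pos: [0.6558, 0.2058, 0.2577]
eef_rot: [3.137, -0.001, 1.684]
contact_force: [-4.6, -3.0, -3.3]
width: 0.0003
```

arm_command(series=[{"dp": [0, 0.0022, -0.0005], "dr": [0, 0, 0], "fingers": 0}, {"dp": [0, 0.0045, -0.001], "dr": [0, 0, 0], "fingers": 0}])

```text
clock: 11.68
eef_pos: [0.6617, 0.2073, 0.2596]
eef_rot: [3.134, -0.002, 1.684]
contact_force: [-2.2, -0.9, -1.6]
width: 0.0006
```

```bash
python3 - <<'E'
from plan import *
from h import *
s=env.sense();print(s["clock"],np.round(s["q"],2),np.round(s["contact_force"],1),np.round(np.array(s["eef_pos"])-pose(1.43)[0],4))
E
```

```text
11.6833 [ 0.14  0.62 -0.88  1.56  0.5   1.19  0.85] [-2.2 -0.9 -1.6] [0.0032 0.0008 0.001 ]
```

```bash
python3 - <<'E'
from plan import *
from h import *
s=env.sense();P=np.array(s["eef_pos"])
G=R.from_euler('xyz',[np.pi,0,np.radians(109)])
p1=P+Rc.apply([-.06,0,0]);p2=np.array([.52,-.05,.27]);p3=np.array([.487,-.326,.16])
q=np.array(s["q"])
K=R.from_euler('xyz',[np.pi,0,YAW+np.pi/2])
for p,a in((p1,K),(p2,K),(p3,G),(p3-[0,0,.125],G)):
    q,e=ik(p,a,q,w=1e-3);print(round(e,5),q.round(2))
rows([(p1,K),(p2,K),(p3,G)])
E
```

```text
0.0 [ 0.17  0.55 -0.91  1.69  0.47  1.14  0.82]
0.0 [ 0.7   0.39 -0.97  1.91  0.37  1.04  1.26]
0.0 [ 1.1   0.6  -0.91  1.91  0.6   0.93  1.8 ]
0.0 [ 0.99  0.75 -0.77  2.    0.8   0.72  1.62]
[-0.0, -0.06, -0.0004] [0.007, -0.002, -0.0]
[-0.2396, -0.1698, -0.0123] [0.007, -0.002, -0.0]
[-0.5103, -0.2347, 0.0966] [0.008, -0.002, -0.218]
```

arm_command(series=[{"dp": [0, -0.02, -0.002], "dr": [0, 0, 0], "fingers": 0}, {"dp": [0, -0.06, -0.004], "dr": [0, 0, 0], "fingers": 0}, {"dp": [-0.03, -0.08, -0.01], "dr": [0, 0, 0], "fingers": 0}, {"dp": [-0.065, -0.095, -0.012], "dr": [0, 0, 0], "fingers": 0.4}, {"dp": [-0.1, -0.11, -0.012], "dr": [0, 0, 0], "fingers": 0.5}, {"dp": [-0.135, -0.125, -0.012], "dr": [0, 0, 0], "fingers": 0.5}, {"dp": [-0.17, -0.14, -0.012], "dr": [0, 0, -0.04], "fingers": 0.5}, {"dp": [-0.205, -0.155, -0.012], "dr": [0, 0, -0.08], "fingers": 0.5}, {"dp": [-0.24, -0.17, -0.012], "dr": [0, 0, -0.12], "fingers": 0.5}, {"dp": [-0.275, -0.18, 0], "dr": [0, 0, -0.16], "fingers": 0.5}])

```text
clock: 12.52
eef_pos: [0.5154, -0.0866, 0.2592]
eef_rot: [3.128, 0.0, 1.846]
contact_force: [1.3, -0.2, -0.6]
width: 0.0421
```

arm_command(series=[{"dp": [-0.03, -0.025, 0.015], "dr": [0, 0, -0.06], "fingers": 0.5}, {"dp": [-0.065, -0.035, 0.03], "dr": [0, 0, -0.06], "fingers": 0.5}, {"dp": [-0.1, -0.042, 0.045], "dr": [0, 0, -0.06], "fingers": 0.5}, {"dp": [-0.135, -0.048, 0.055], "dr": [0, 0, -0.06], "fingers": 0.5}, {"dp": [-0.17, -0.052, 0.065], "dr": [0, 0, -0.06], "fingers": 0.5}, {"dp": [-0.205, -0.054, 0.075], "dr": [0, 0, -0.06], "fingers": 0.5}, {"dp": [-0.235, -0.055, 0.085], "dr": [0, 0, -0.06], "fingers": 0.5}, {"dp": [-0.235, -0.055, 0.085], "dr": [0, 0, -0.06], "fingers": 0.5}])

```text
clock: 13.18
eef_pos: [0.5256, -0.3328, 0.1683]
eef_rot: [3.133, -0.001, 1.896]
contact_force: [-1.0, -0.3, 0.5]
width: 0.0462
```

```bash
python3 - <<'E'
from plan import *
from h import *
s=env.sense();print(s["clock"],np.round(s["q"],2),np.round(s["eef_pos"],3),np.round(s["eef_rot"],3),np.round(s["contact_force"],1),s["width"])
T=env.get_image("top");W=env.get_image("wrist")
a=cv2.resize(np.uint8(255*(T["color"][130:260,155:295]/255.)**.6),(420,390),interpolation=2);b=cv2.resize(W["color"],(380,285),interpolation=3)
o=np.zeros((390,800,3),np.uint8);o[:,:420]=a;o[:285,420:]=b;cv2.imwrite("pics/c8.png",o[:,:,::-1])
np.save("W.npy",W["color"])
E
```

```text
13.1833 [ 1.06  0.64 -0.92  1.82  0.6   0.98  1.79] [ 0.526 -0.333  0.168] [ 3.133e+00 -1.000e-03  1.896e+00] [-1.  -0.3  0.5] 0.04616122628003272
```

View pics/c8.png

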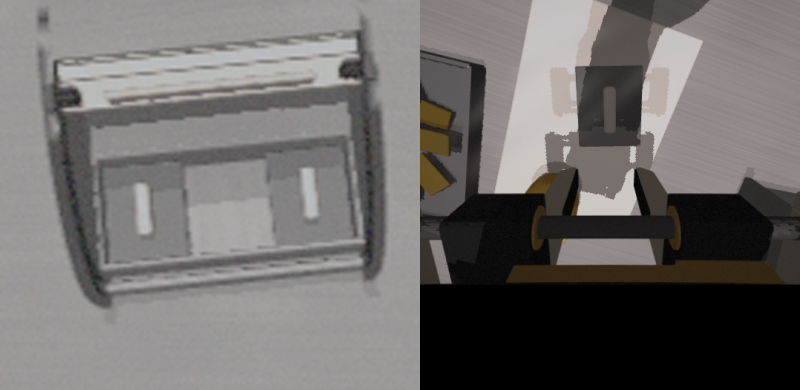

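```bash
python3 - <<'E'
from plan import *
from h import *
W=env.get_image("wrist");T=env.get_image("top")
def rect(d,gr,thr,roi,z,inv=False,n=1,amin=15):
    m=(gr<thr) if inv else (gr>thr)
    for k in blobs(m,roi,amin)[:n]:
        pts=onz(d,k[:,0].astype(float),z)[:,:2]
        r=cv2.minAreaRect((pts*1000).astype(np.float32));print(z,np.round(r[0],1),np.round(r[1],1),round(r[2],1))
g=cv2.cvtColor(W["color"],cv2.COLOR_RGB2GRAY)
print('lid/bar wrist');print(g[100:190:6,255].tolist());print(g[150,200:310:4].tolist(),g[110,200:310:4].tolist())
for t in(95,110,125): rect(W,g,t,(195,80,315,205),.071,True)
for t in(90,100,110): rect(W,g,t,(235,105,275,190),.097)
gt=cv2.cvtColor(T["color"],cv2.COLOR_RGB2GRAY)
print('row',gt[198,180:285].tolist())
for roi in((195,185,212,215),(250,180,266,208)):
    for t in(105,115): rect(T,gt,t,roi,.097,amin=4)
E
```

```text
lid/bar wrist
[48, 48, 46, 83, 86, 83, 84, 82, 81, 83, 84, 84, 81, 58, 56]
[177, 175, 176, 91, 50, 50, 51, 55, 55, 55, 55, 55, 85, 85, 84, 79, 41, 42, 42, 41, 39, 39, 37, 39, 177, 179, 177, 182] [178, 199, 103, 95, 96, 60, 57, 61, 57, 54, 49, 51, 47, 49, 47, 47, 46, 48, 55, 53, 58, 61, 60, 63, 57, 89, 198, 193]
0.071 [ 484.3 -332.5] [118.8  99.1] 19.0
0.071 [ 484.2 -332.1] [118.8 100. ] 19.0
0.071 [ 489.4 -332.9] [128.2 131.2] 18.9
row [12, 35, 42, 41, 42, 38, 71, 91, 69, 40, 62, 84, 83, 82, 86, 86, 86, 83, 85, 82, 114, 150, 150, 151, 119, 70, 84, 86, 86, 84, 81, 84, 83, 85, 85, 83, 69, 80, 105, 102, 108, 122, 122, 122, 124, 126, 123, 124, 127, 129, 129, 128, 129, 126, 127, 124, 125, 128, 126, 126, 125, 124, 127, 127, 104, 67, 90, 84, 83, 88, 85, 84, 84, 87, 84, 73, 104, 150, 152, 150, 127, 75, 85, 86, 83, 85, 85, 87, 84, 84, 81, 63, 42, 80, 104, 52, 35, 32, 16, 33, 38, 41, 34, 67, 101]
0.097 [601.2 220.6] [56.  16.4] 7.3
0.097 [601.1 219.7] [55.7 13.7] 7.8
0.097 [622.   33.3] [56.2 16.1] 7.1
0.097 [621.8  32. ] [55.2 13.6] 0.8
```

```bash
python3 - <<'E'
from plan import *
from h import *
W=env.get_image("wrist");g=cv2.cvtColor(W["color"],cv2.COLOR_RGB2GRAY)
for t in(68,72):
  for k in blobs(g>t,(236,108,274,183),40)[:2]:
    for z in(.097,.08):
        r=cv2.minAreaRect((onz(W,k[:,0].astype(float),z)[:,:2]*1000).astype(np.float32));print(t,z,cv2.boundingRect(k),np.round(r[0],1),np.round(r[1],1),round(r[2],1))
s=env.sense();print(proj(W,[[s["eef_pos"][0],s["eef_pos"][1],.071]]))
E
```

```text
68 0.097 (243, 114, 17, 63) [ 487.9 -336.1] [59.2 14.9] 19.6
68 0.08 (243, 114, 17, 63) [ 490.2 -335.2] [62.8 15.8] 19.6
72 0.097 (243, 114, 17, 63) [ 487.9 -336.1] [59.2 14.9] 19.6
72 0.08 (243, 114, 17, 63) [ 490.2 -335.2] [62.7 15.8] 19.6
[[249.66745853 180.01602797]]
```

arm_command(series=[{"dp": [0.01, -0.037, 0.01], "dr": [0.006, 0, -0.012], "fingers": 0.5}, {"dp": [0.01, -0.037, 0.04], "dr": [0.008, 0, -0.012], "fingers": 0.5}, {"dp": [0.01, -0.037, 0.07], "dr": [0.008, 0, -0.012], "fingers": 0.5}, {"dp": [0.01, -0.037, 0.09], "dr": [0.008, 0, -0.012], "fingers": 0.5}, {"dp": [0.01, -0.037, 0.09], "dr": [0.008, 0, -0.012], "fingers": 0.5}, {"dp": [0.01, -0.037, 0.09], "dr": [0.008, 0, -0.012], "fingers": 0.5}])

```text
clock: 13.93
eef_pos: [0.4888, -0.3266, 0.0808]
eef_rot: [3.14, -0.004, 1.917]
contact_force: [0.5, -0.5, -0.8]
width: 0.0463
```

```bash
python3 - <<'E'
from plan import *
from h import *
s=env.sense();print(s["clock"],np.round(s["eef_pos"],4),np.round(s["eef_rot"],3),np.round(s["contact_force"],1),s["width"])
W=env.get_image("wrist");g=cv2.cvtColor(W["color"],cv2.COLOR_RGB2GRAY)
a=proj(W,[[.488,-.336,.097]])[0];print(a)
P=np.array(s["eef_pos"]);A=RR(s["eef_rot"])
tip=[proj(W,[P+A.apply([u,-.0075,-.041])])[0].round(1).tolist() for u in(-.0231,.0231)];print('tips',tip)
r,c=int(a[1]),int(a[0])
for rr in (r-40,r-20,r): print(rr,g[rr,c-40:c+40:2].tolist())
rows([(np.array([.488,-.3355,.034]),R.from_euler('xyz',[np.pi,0,1.910]))])
E
```

```text
13.9333 [ 0.4888 -0.3266  0.0808] [ 3.14  -0.004  1.917] [ 0.5 -0.5 -0.8] 0.046269562250584706
[237.25074001 216.5148922 ]
tips [[211.6, 225.8], [286.9, 225.7]]
176 [43, 45, 46, 47, 46, 48, 47, 46, 47, 48, 45, 44, 43, 45, 43, 67, 79, 82, 82, 83, 83, 84, 81, 84, 76, 75, 52, 41, 38, 44, 42, 42, 43, 40, 43, 42, 40, 40, 43, 42]
196 [44, 45, 43, 41, 44, 42, 39, 40, 41, 41, 39, 40, 39, 40, 41, 85, 88, 87, 90, 89, 89, 87, 89, 86, 83, 83, 50, 43, 38, 41, 39, 42, 39, 40, 40, 41, 42, 44, 42, 42]
216 [40, 41, 39, 43, 42, 39, 39, 38, 42, 41, 39, 41, 44, 41, 56, 80, 83, 88, 89, 90, 89, 89, 87, 87, 84, 83, 52, 40, 59, 40, 43, 59, 56, 44, 39, 59, 57, 40, 40, 57]
[-0.0076, -0.0045, 0.0476] [0.002, -0.003, 0.007]
```

arm_command(series=[{"dp": [-0.0076, -0.0045, 0.005], "dr": [0.002, -0.003, 0.007], "fingers": 0.5}, {"dp": [-0.0076, -0.0045, 0.02], "dr": [0.002, -0.003, 0.007], "fingers": 0.5}, {"dp": [-0.0076, -0.0045, 0.035], "dr": [0.002, -0.003, 0.007], "fingers": 0.5}, {"dp": [-0.0076, -0.0045, 0.045], "dr": [0.002, -0.003, 0.007], "fingers": 0.5}, {"dp": [-0.0076, -0.0045, 0.045], "dr": [0.002, -0.003, 0.007], "fingers": 0.5}])

```text
clock: 14.4
eef_pos: [0.4858, -0.3363, 0.0332]
eef_rot: [-3.139, -0.002, 1.908]
contact_force: [-0.4, -0.2, 0.2]
width: 0.0466
```

arm_command(series=[{"dp": [0, 0, 0], "dr": [0, 0, 0], "fingers": 0}, {"dp": [0, 0, 0], "dr": [0, 0, 0], "fingers": 0}, {"dp": [0, 0, 0], "dr": [0, 0, 0], "fingers": 0}, {"dp": [0, 0, 0], "dr": [0, 0, 0], "fingers": 0}, {"dp": [0, 0, 0], "dr": [0, 0, 0], "fingers": 0}, {"dp": [0, 0, 0], "dr": [0, 0, 0], "fingers": 0}, {"dp": [0, 0, 0], "dr": [0, 0, 0], "fingers": 0}])

```text
clock: 14.98
eef_pos: [0.4872, -0.3367, 0.0356]
eef_rot: [-3.141, 0.0, 1.908]
contact_force: [-0.1, -0.5, 2.8]
width: 0.0157
```

arm_command(series=[{"dp": [0, 0, -0.01], "dr": [0, 0, 0], "fingers": 0}, {"dp": [0, 0, -0.025], "dr": [0, 0, 0], "fingers": 0}, {"dp": [0, 0, -0.03], "dr": [0, 0, 0], "fingers": 0}, {"dp": [0, 0, -0.03], "dr": [0, 0, 0], "fingers": 0}, {"dp": [0, 0, -0.03], "dr": [0, 0, 0], "fingers": 0}])

```text
clock: 15.4
eef_pos: [0.4866, -0.3366, 0.0652]
eef_rot: [-3.141, -0.0, 1.908]
contact_force: [-0.7, -0.2, -5.5]
width: 0.016
```

```bash
python3 - <<'E'
from plan import *
from h import *
s=env.sense();print(s["clock"],np.round(s["eef_pos"],4),np.round(s["eef_rot"],3),np.round(s["contact_force"],1),np.round(s["wrist_torque"],2),s["width"])
E
```

```text
15.4 [ 0.4866 -0.3366  0.0652] [-3.141 -0.     1.908] [-0.7 -0.2 -5.5] [ 0.09 -0.11 -0.06] 0.016037966911726213
```

```bash
python3 - <<'E'
from plan import *
from h import *
K=R.from_euler('xyz',[np.pi,0,1.685]);s=env.sense();q=np.array(s["q"])
a=cab(-.08,.0024,.17);b=cab(.102,.0024,.17);c=cab(.102,.0024,.06)
P=np.array(s["eef_pos"])
for p in([P[0],P[1],.17],a,b,c):
    q,e=ik(np.array(p),K,q,w=1e-3);print(np.round(p,4),round(e,5),q.round(2))
rows([(a,K),(b,K)])
E
```

```text
[ 0.4866 -0.3366  0.17  ] 0.0 [ 1.09  0.58 -0.88  1.89  0.56  0.94  1.64]
[0.4307 0.1063 0.17  ] 0.0 [ 0.34  0.41 -0.94  2.19  0.48  0.76  0.77]
[0.6116 0.127  0.17  ] 0.0 [ 0.25  0.61 -0.84  1.81  0.55  0.96  0.86]
[0.6116 0.127  0.06  ] 0.0 [ 0.17  0.73 -0.74  1.9   0.69  0.78  0.74]
[0.4364, 0.0936, -0.1048] [-0.001, -0.0, 0.223]
[0.3962, 0.2711, -0.105] [-0.001, -0.0, 0.223]
```

arm_command(series=[{"dp": [0, 0, -0.02], "dr": [0, 0, 0], "fingers": 0}, {"dp": [0, 0, -0.045], "dr": [0, 0, 0], "fingers": 0}, {"dp": [0.012, 0.002, -0.07], "dr": [0, 0, 0.01], "fingers": 0}, {"dp": [0.035, 0.006, -0.09], "dr": [0, 0, 0.02], "fingers": 0}, {"dp": [0.065, 0.013, -0.1], "dr": [0, 0, 0.035], "fingers": 0}, {"dp": [0.1, 0.02, -0.105], "dr": [0, 0, 0.055], "fingers": 0}, {"dp": [0.135, 0.028, -0.105], "dr": [0, 0, 0.075], "fingers": 0}, {"dp": [0.17, 0.036, -0.105], "dr": [0, 0, 0.095], "fingers": 0}, {"dp": [0.205, 0.044, -0.105], "dr": [0, 0, 0.11], "fingers": 0}, {"dp": [0.24, 0.05, -0.105], "dr": [0, 0, 0.13], "fingers": 0}])

```text
clock: 16.23
eef_pos: [0.454, -0.0919, 0.1698]
eef_rot: [-3.14, -0.001, 1.777]
contact_force: [1.5, -0.2, -5.1]
width: 0.0157
```

```bash
python3 - <<'E'
from plan import *
from h import *
K=R.from_euler('xyz',[np.pi,0,1.685]);s=env.sense()
print(s["clock"],np.round(s["eef_pos"],4),np.round(s["eef_rot"],3),np.round(s["contact_force"],1),s["width"])
rows([(cab(-.08,.0024,.17),K)])
E
```

```text
16.2333 [ 0.454  -0.0919  0.1698] [-3.140e+00 -1.000e-03  1.777e+00] [ 1.5 -0.2 -5.1] 0.015729135902417167
[0.1987, 0.0179, -0.0001] [-0.001, -0.0, 0.092]
```

arm_command(series=[{"dp": [0.035, 0.003, 0], "dr": [0, 0, 0.015], "fingers": 0}, {"dp": [0.07, 0.006, 0], "dr": [0, 0, 0.03], "fingers": 0}, {"dp": [0.105, 0.009, 0], "dr": [0, 0, 0.05], "fingers": 0}, {"dp": [0.14, 0.012, 0], "dr": [0, 0, 0.065], "fingers": 0}, {"dp": [0.17, 0.015, 0], "dr": [0, 0, 0.08], "fingers": 0}, {"dp": [0.19, 0.017, 0], "dr": [0, 0, 0.09], "fingers": 0}, {"dp": [0.199, 0.018, 0], "dr": [0, 0, 0.092], "fingers": 0}, {"dp": [0.199, 0.018, 0], "dr": [0, 0, 0.092], "fingers": 0}])

```text
clock: 16.9
eef_pos: [0.4309, 0.1072, 0.1702]
eef_rot: [-3.141, -0.001, 1.69]
contact_force: [1.3, -0.9, -6.2]
width: 0.0159
```

```bash
python3 - <<'E'
from plan import *
from h import *
K=R.from_euler('xyz',[np.pi,0,1.685]);s=env.sense()
print(s["clock"],np.round(s["eef_pos"],4),np.round(s["eef_rot"],3),np.round(s["contact_force"],1),s["width"])
rows([(cab(.102,.0024,.17),K),(cab(.102,.0024,.068),K)])
# shutter still open? and tub grip bar in wrist image
W=env.get_image("wrist");g=cv2.cvtColor(W["color"],cv2.COLOR_RGB2GRAY);print(g[150:260:6,249].tolist())
E
```

```text
16.9 [0.4309 0.1072 0.1702] [-3.141e+00 -1.000e-03  1.690e+00] [ 1.3 -0.9 -6.2] 0.015876908830087594
[-0.0018, 0.1817, 0.0001] [-0.001, -0.001, 0.005]
[-0.0019, 0.1818, 0.1021] [-0.001, -0.001, 0.005]
[101, 108, 105, 104, 105, 105, 105, 104, 109, 146, 210, 217, 216, 105, 105, 104, 103, 105, 101]
```

arm_command(series=[{"dp": [0, 0.02, 0], "dr": [0, 0, 0.005], "fingers": 0}, {"dp": [-0.001, 0.05, 0], "dr": [0, 0, 0.005], "fingers": 0}, {"dp": [-0.002, 0.08, 0], "dr": [0, 0, 0.005], "fingers": 0}, {"dp": [-0.002, 0.11, 0], "dr": [0, 0, 0.005], "fingers": 0}, {"dp": [-0.002, 0.14, 0], "dr": [0, 0, 0.005], "fingers": 0}, {"dp": [-0.002, 0.165, 0], "dr": [0, 0, 0.005], "fingers": 0}, {"dp": [-0.002, 0.18, 0], "dr": [0, 0, 0.005], "fingers": 0}, {"dp": [-0.002, 0.181, 0], "dr": [0, 0, 0.005], "fingers": 0}, {"dp": [-0.002, 0.181, 0], "dr": [0, 0, 0.005], "fingers": 0}])

```text
clock: 17.7
eef_pos: [0.6115, 0.1216, 0.1688]
eef_rot: [-3.138, 0.0, 1.679]
contact_force: [-0.5, -0.4, -5.6]
width: 0.016
```

```bash
python3 - <<'E'
from plan import *
from h import *
s=env.sense();P=np.array(s["eef_pos"])
print(s["clock"],P.round(4),np.round(s["eef_rot"],3),np.round(s["contact_force"],1),s["width"],Rc.inv().apply(P-C).round(4))
a=env.get_image("side")["color"][60:260,110:330];b=env.get_image("wrist")["color"]
T=env.get_image("top")["color"][130:260,155:295]
o=np.hstack([cv2.resize(a,(396,360),interpolation=2),cv2.resize(b,(400,360))]);cv2.imwrite("pics/c9.png",o[:,:,::-1])
E
```

```text
17.7 [0.6115 0.1216 0.1688] [-3.138  0.     1.679] [-0.5 -0.4 -5.6] 0.015995426677438012 [ 0.1013 -0.003   0.1688]
```

View pics/c9.png

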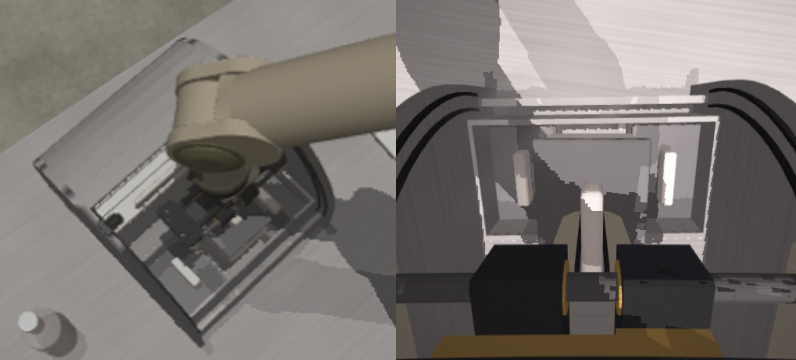

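arm_command(series=[{"dp": [0.0054, 0, 0], "dr": [0, 0, -0.005], "fingers": 0}, {"dp": [0.0054, 0, 0.015], "dr": [0, 0, -0.005], "fingers": 0}, {"dp": [0.0054, 0, 0.035], "dr": [0, 0, -0.005], "fingers": 0}, {"dp": [0.0054, 0, 0.05], "dr": [0, 0, -0.005], "fingers": 0}, {"dp": [0.0054, 0, 0.05], "dr": [0, 0, -0.005], "fingers": 0}, {"dp": [0.0054, 0, 0.05], "dr": [0, 0, -0.005], "fingers": 0}])

```text
clock: 18.35
eef_pos: [0.6101, 0.1294, 0.1201]
eef_rot: [-3.139, 0.0, 1.687]
contact_force: [1.3, 0.8, -5.1]
width: 0.0156
```

```bash
python3 - <<'E'
from plan import *
from h import *
s=env.sense();P=np.array(s["eef_pos"])
print(s["clock"],P.round(4),np.round(s["eef_rot"],3),np.round(s["contact_force"],1),s["width"],Rc.inv().apply(P-C).round(4))
W=env.get_image("wrist");g=cv2.cvtColor(W["color"],cv2.COLOR_RGB2GRAY)
for y in(.0966,-.0918): print(proj(W,[cab(.102,y,.097),cab(.075,y,.097)]).round(1).tolist())
for k in blobs(g>150,(120,90,400,300),60)[:8]: print(cv2.boundingRect(k),cv2.contourArea(k))
E
```

```text
18.35 [0.6101 0.1294 0.1201] [-3.139  0.     1.687] [ 1.3  0.8 -5.1] 0.015632354706471546 [0.1008 0.0049 0.1201]
[[359.6, 205.7], [363.3, 173.9]]
[[132.7, 205.3], [128.9, 173.5]]
(122, 90, 278, 23) 5688.5
(140, 128, 260, 9) 1479.0
(349, 173, 23, 67) 957.5
(149, 117, 239, 7) 833.5
(121, 176, 24, 63) 614.5
(237, 203, 28, 24) 540.0
(353, 140, 31, 26) 424.0
(306, 177, 17, 38) 390.5
```

arm_command(series=[{"dp": [-0.0022, 0, 0.012], "dr": [0, 0, 0], "fingers": 0}, {"dp": [-0.0022, 0, 0.028], "dr": [0, 0, 0], "fingers": 0}, {"dp": [-0.0022, 0, 0.044], "dr": [0, 0, 0], "fingers": 0}, {"dp": [-0.0022, 0, 0.058], "dr": [0, 0, 0], "fingers": 0}, {"dp": [-0.0022, 0, 0.058], "dr": [0, 0, 0], "fingers": 0}])

```text
clock: 18.82
eef_pos: [0.6098, 0.1262, 0.0597]
eef_rot: [-3.138, 0.001, 1.686]
contact_force: [-0.1, -0.1, -5.8]
width: 0.0159
```

```bash
python3 - <<'E'
from plan import *
from h import *
s=env.sense();P=np.array(s["eef_pos"])
print(s["clock"],P.round(4),np.round(s["eef_rot"],3),np.round(s["contact_force"],1),np.round(s["wrist_torque"],2),s["width"],Rc.inv().apply(P-C).round(4))
E
```

```text
18.8167 [0.6098 0.1262 0.0597] [-3.138e+00  1.000e-03  1.686e+00] [-0.1 -0.1 -5.8] [-0.03 -0.04  0.03] 0.01589331025279193 [0.1002 0.0018 0.0597]
```

arm_command(series=[{"dp": [0, 0, 0.005], "dr": [0, 0, 0], "fingers": 0}, {"dp": [0, 0, 0.01], "dr": [0, 0, 0], "fingers": 0}, {"dp": [0, 0, 0.014], "dr": [0, 0, 0], "fingers": 0}, {"dp": [0, 0, 0.014], "dr": [0, 0, 0], "fingers": 0}])

```text
clock: 19.15
eef_pos: [0.6109, 0.127, 0.0478]
eef_rot: [-3.141, -0.0, 1.686]
contact_force: [-0.1, -0.1, -6.0]
width: 0.0155
```

```bash
python3 - <<'E'
from plan import *
from h import *
s=env.sense();P=np.array(s["eef_pos"])
print(s["clock"],P.round(4),np.round(s["eef_rot"],3),np.round(s["contact_force"],1),np.round(s["wrist_torque"],2),s["width"],Rc.inv().apply(P-C).round(4))
E
```

```text
19.15 [0.6109 0.127  0.0478] [-3.141 -0.     1.686] [-0.1 -0.1 -6. ] [-0.01 -0.12  0.03] 0.015547893977501963 [0.1014 0.0025 0.0478]
```

arm_command(series=[{"dp": [-0.004, 0, 0], "dr": [0, 0, 0], "fingers": 0}, {"dp": [-0.008, 0, 0], "dr": [0, 0, 0], "fingers": 0}, {"dp": [-0.01, 0, 0], "dr": [0, 0, 0], "fingers": 0}, {"dp": [-0.012, 0, 0], "dr": [0, 0, 0], "fingers": 0}, {"dp": [-0.012, 0, 0], "dr": [0, 0, 0], "fingers": 0}])

```text
clock: 19.57
eef_pos: [0.6128, 0.115, 0.0485]
eef_rot: [-3.142, -0.001, 1.686]
contact_force: [0.5, 1.0, -4.6]
width: 0.0161
```

arm_command(series=[{"dp": [0.004, 0, 0], "dr": [0, 0, 0], "fingers": 0}, {"dp": [0.008, 0, 0], "dr": [0, 0, 0], "fingers": 0}, {"dp": [0.0096, 0, 0], "dr": [0, 0, 0], "fingers": 0}, {"dp": [0.0096, 0, 0], "dr": [0, 0, 0], "fingers": 0}, {"dp": [0.0096, 0, 0], "dr": [0, 0, 0], "fingers": 0}])

```text
clock: 19.98
eef_pos: [0.6112, 0.1249, 0.0481]
eef_rot: [-3.141, 0.0, 1.687]
contact_force: [0.4, 1.3, -4.5]
width: 0.0158
```

```bash
python3 - <<'E'
from plan import *
from h import *
s=env.sense();P=np.array(s["eef_pos"])
print(s["clock"],P.round(4),np.round(s["eef_rot"],3),np.round(s["contact_force"],1),np.round(s["wrist_torque"],2),s["width"],Rc.inv().apply(P-C).round(4))
W=env.get_image("wrist");g=cv2.cvtColor(W["color"],cv2.COLOR_RGB2GRAY)
for y in(.0966,-.0918,-.098): print(proj(W,[cab(.102,y,.097),cab(.075,y,.097),cab(.129,y,.097)]).round(1).tolist())
for t in(130,150):
  for k in blobs(g>t,(60,110,440,340),80)[:9]: print(t,cv2.boundingRect(k),cv2.contourArea(k))
E
```

```text
19.9833 [0.6112 0.1249 0.0481] [-3.141  0.     1.687] [ 0.4  1.3 -4.5] [ 0.07 -0.14 -0.01] 0.01575759098874767 [0.1014 0.0004 0.0481]
[[411.4, 244.4], [418.8, 201.1], [404.7, 284.2]]
[[93.1, 244.0], [86.0, 200.6], [99.5, 283.8]]
[[82.5, 244.1], [74.8, 200.6], [89.4, 283.9]]
130 (393, 151, 47, 140) 4531.0
130 (66, 138, 374, 12) 3241.5
130 (99, 119, 337, 10) 1728.5
130 (69, 201, 37, 89) 1127.0
130 (60, 110, 380, 5) 973.0
130 (236, 198, 29, 29) 600.0
130 (328, 169, 19, 43) 563.5
130 (306, 177, 18, 39) 387.5
130 (324, 241, 20, 19) 287.0
150 (66, 138, 374, 12) 3083.5
150 (397, 199, 34, 92) 1585.5
150 (99, 119, 336, 9) 1539.0
150 (60, 110, 380, 4) 930.0
150 (70, 205, 33, 84) 807.0
150 (237, 203, 28, 24) 528.0
150 (241, 282, 20, 8) 101.5
```

arm_command(series=[{"dp": [0.0005, 0, 0.004], "dr": [0, 0, 0], "fingers": 0}, {"dp": [0.0005, 0, 0.007], "dr": [0, 0, 0], "fingers": 0}, {"dp": [0.0005, 0, 0.01], "dr": [0, 0, 0], "fingers": 0}, {"dp": [0.0005, 0, 0.0115], "dr": [0, 0, 0], "fingers": 0}, {"dp": [0.0005, 0, 0.0115], "dr": [0, 0, 0], "fingers": 0}])

```text
clock: 20.45
eef_pos: [0.611, 0.1251, 0.0362]
eef_rot: [-3.14, -0.0, 1.686]
contact_force: [0.3, -0.4, -5.4]
width: 0.016
```

```bash
python3 - <<'E'
from plan import *
from h import *
s=env.sense();P=np.array(s["eef_pos"])
print(s["clock"],P.round(4),np.round(s["eef_rot"],3),np.round(s["contact_force"],1),np.round(s["wrist_torque"],2),s["width"],Rc.inv().apply(P-C).round(4))
E
```

```text
20.45 [0.611  0.1251 0.0362] [-3.14  -0.     1.686] [ 0.3 -0.4 -5.4] [ 0.06 -0.2   0.01] 0.015994046569090703 [0.1012 0.0006 0.0362]
```

arm_command(series=[{"dp": [0, 0, 0.001], "dr": [0, 0, 0], "fingers": 0}, {"dp": [0, 0, 0.0015], "dr": [0, 0, 0], "fingers": 0}, {"dp": [0, 0, 0.0015], "dr": [0, 0, 0], "fingers": 0}])

```text
clock: 20.7
eef_pos: [0.6112, 0.1252, 0.0358]
eef_rot: [-3.141, 0.0, 1.686]
contact_force: [-2.7, -1.7, 2.8]
width: 0.0157
```

```bash
python3 - <<'E'
from plan import *
from h import *
s=env.sense();P=np.array(s["eef_pos"])
print(s["clock"],P.round(4),np.round(s["eef_rot"],3),np.round(s["contact_force"],1),np.round(s["wrist_torque"],2),s["width"],Rc.inv().apply(P-C).round(4))
E
```

```text
20.7 [0.6112 0.1252 0.0358] [-3.141  0.     1.686] [-2.7 -1.7  2.8] [-0.21  0.45 -0.01] 0.015718532136036904 [0.1014 0.0007 0.0358]
```

arm_command(series=[{"dp": [0, 0, -0.0007], "dr": [0, 0, 0], "fingers": 0.3}, {"dp": [0, 0, -0.0007], "dr": [0, 0, 0], "fingers": 0.45}, {"dp": [0, 0, -0.0007], "dr": [0, 0, 0], "fingers": 0.45}, {"dp": [0, 0, -0.0007], "dr": [0, 0, 0], "fingers": 0.45}, {"dp": [0, 0, -0.0007], "dr": [0, 0, 0], "fingers": 0.45}, {"dp": [0, 0, -0.01], "dr": [0, 0, 0], "fingers": 0.45}, {"dp": [0, 0, -0.03], "dr": [0, 0, 0], "fingers": 0.45}, {"dp": [0, 0, -0.06], "dr": [0, 0, 0], "fingers": 0.45}, {"dp": [0, 0, -0.095], "dr": [0, 0, 0], "fingers": 0.45}, {"dp": [0, 0, -0.13], "dr": [0, 0, 0], "fingers": 0.45}])

```text
clock: 21.53
eef_pos: [0.6107, 0.1254, 0.1669]
eef_rot: [-3.14, -0.001, 1.687]
contact_force: [0.9, -0.2, 0.6]
width: 0.0418
```

arm_command(series=[{"dp": [0, -0.03, -0.01], "dr": [0, 0, 0], "fingers": 0.45}, {"dp": [0, -0.065, -0.02], "dr": [0, 0, 0], "fingers": 0.45}, {"dp": [0, -0.1, -0.03], "dr": [0, 0, 0], "fingers": 0.45}, {"dp": [-0.02, -0.135, -0.03], "dr": [0, 0, 0], "fingers": 0.45}, {"dp": [-0.05, -0.16, -0.03], "dr": [0, 0, 0], "fingers": 0.45}, {"dp": [-0.085, -0.17, -0.03], "dr": [0, 0, 0], "fingers": 0.45}, {"dp": [-0.12, -0.17, -0.03], "dr": [0, 0, 0], "fingers": 0.45}, {"dp": [-0.155, -0.17, -0.03], "dr": [0, 0, 0], "fingers": 0.45}, {"dp": [-0.19, -0.17, -0.03], "dr": [0, 0, 0], "fingers": 0.45}, {"dp": [-0.22, -0.17, -0.03], "dr": [0, 0, 0], "fingers": 0.45}])

```text
clock: 22.37
eef_pos: [0.4677, -0.1154, 0.196]
eef_rot: [-3.141, 0.001, 1.685]
contact_force: [0.1, 0.1, -0.1]
width: 0.0418
```

```bash
python3 - <<'E'
from plan import *
from h import *
s=env.sense();print(s["clock"],np.round(s["eef_pos"],3),np.round(s["contact_force"],1))
T=env.get_image("top");S_=env.get_image("side")
a=cv2.resize(np.uint8(255*(T["color"][140:245,165:290]/255.)**.7),(430,361),interpolation=2);b=cv2.resize(np.uint8(255*(S_["color"][90:250,130:300]/255.)**.7),(370,348),interpolation=2)
o=np.zeros((361,800,3),np.uint8);o[:,:430]=a;o[:348,430:]=b;cv2.imwrite("pics/c10.png",o[:,:,::-1])
g=cv2.cvtColor(T["color"],cv2.COLOR_RGB2GRAY)
for roi in((192,183,214,217),(222,180,242,212),(248,176,270,210)):
    for k in blobs(g>110,roi,8)[:2]:
        p=onz(T,k[:,0].astype(float),.097);r=cv2.minAreaRect((p[:,:2]*1000).astype(np.float32))
        c=Rc.inv().apply([r[0][0]/1000-C[0],r[0][1]/1000-C[1],0]);print(np.round(r[1],1),round(r[2],1),c.round(4))
E
```

```text
22.3667 [ 0.468 -0.115  0.196] [ 0.1  0.1 -0.1]
[56.1 16.3] 7.8 [0.1023 0.0967 0.    ]
[56.1 16.4] 7.0 [0.1001 0.0019 0.    ]
[55.2 13.6] 0.8 [ 0.101  -0.0965  0.    ]
```

View pics/c10.png

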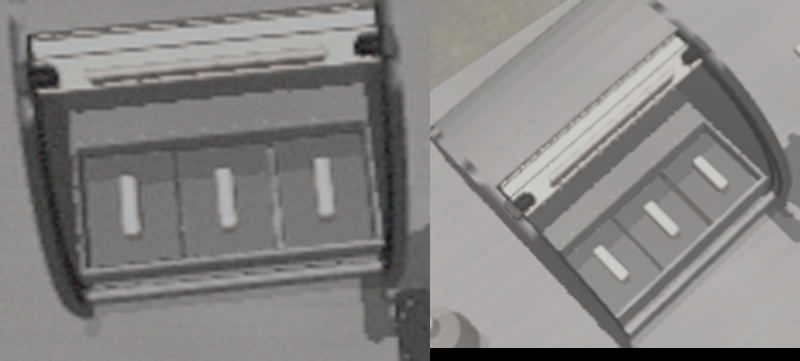

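```bash
python3 -c "
from plant import env
print(env.job_done())"
```

```text
the job is handed in; nothing more can be done
None
```

The shutter is open and held by its catches, and the lidded tub stands in the well between the other two. I handed the job in at about 22 s on the clock.

- **Shutter:** I hooked the closed, tilted fingers under the lip and rolled it up. The force peaked near 19 N in the catches and then fell away. It was still open in every later picture, about 11 s after I let go of it.
- **Tub:** I gripped it by its bar (16 mm) and kept it upright. About 12 mm above the well floor I used its side to ease the right tub aside. It touched the floor at the expected height with about 3 N, and only then did I release it.

**Last checks:**
- The three grip bars sit 95 and 98 mm apart, so the lids are clear of each other.
- Each bar is within 2 mm of the well's middle front to back.
- All three look flat in the top and side views. That nothing stands above the rim follows from the known tub height and the floor contact; I did not measure it directly.
- The contact force on the arm reads zero. I never moved the arm near the pineapple, bowl or bottle, but I did not look at them again at the end.

**Disagreements and misses:**
- The fingers end about 41 mm short of the stated TCP. My first hook attempt missed the lip because of this. The wrist and top views agreed on the offset, contact with the lip confirmed it, and I worked with it from then on.
- One early move call was refused because it lacked finger values.
- I viewed 12 pictures, two over the budget of 10.

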